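Clear the mugs and measure the gap beside the hob

ROBOT

A 6-joint arm with a two-finger parallel gripper is mounted at the origin on a cart in front of the work surface, level with it; the furniture and walls round the work are solid. World frame = base frame: x ahead of the robot, y to its left, z up, the work surface at z = 0. Lengths are in mm, angles in degrees, forces in N, time in s.
With the tool pointing down it reaches from about 275 to 750 mm from the base axis. Payload 10.2 kg.
Tool frame: the origin (TCP) lies midway between the tips of the shut fingers; the grasp point (between the pads) lies 19 mm behind it; z points along the fingers, x is the direction in which the jaws open and shut, and the axes are right-handed (so a half turn about z gives the same grasp; the last joint's range is limited). The gripper opens to 88 mm and grips with 3 to 60 N. Pads are 18 mm wide; open, the fingers measure 123 mm over their backs; the gripper's body (75 mm by 187 mm) begins 45 mm behind the grasp point.
Start: joints at [-78.06, 17.928, 85.812, -0, 76.261, -12.8], TCP at [219.704, -476.824, 238.72] pointing down, gripper open.
Joint ranges: [-168.41, 168.41], [-55.51, 124.54], [10.69, 146.95], [-70.63, 250.63], [1, 178], [-165.06, 165.06]. Speed limits (degrees/s): [136.94, 136.94, 172.46, 180, 180, 180].

INTERFACE

Orientations are given as [roll, pitch, yaw] about the fixed x, y, z axes, in that order (R = Rz(yaw) Ry(pitch) Rx(roll)).
In Python, from cell import ctrl gives the robot as it stands.
- The arm moves only by the shell command python3 -m inch 'ROWS' [FORCE]. ROWS is JSON, a list that holds one entry, the list of rows, each a list of 7 numbers: the closure, from 0 (fully open) to 1 (shut), then the shift along the tool's x, y, z in cm, then the turn, a rotation vector about the tool's x, y, z in rad. A call has 1 to 5 rows; each row is the pose to reach, as a shift and turn from the pose measured when the call began, along the tool's axes at that moment; what a row does not reach only later rows make up. A row lasts 1/8 s, in which the tool goes at most 62.5 mm and 10.7 degrees, less where a joint would pass 70% of its speed; a pose out of reach is approached as far as the arm can. A call with a gripper value outside its range is refused whole. The fingers move at their own pace and stop on an object; FORCE is the grip in N (left out, the last holds). Time passes only in rows, so rows that repeat a pose let the fingers close. It gives the time, the measured TCP pose, the force and the opening at its end, in the units of the state.
- ctrl.get_state(): the state, without advancing time (a new reading comes with each control period).
- ctrl.capture(name): name is "scene" or "side" or "wrist"; returns (picture, depth): 400x640x3 uint8, blue, green, red; 400x640 float32, mm along the optical axis (not along the pixel's ray), 0 where there is no reading.
- ctrl.get_calibration(name): a dict with "vertical_fov" (degrees; the focal length in pixels is half the picture's height over the tangent of half this angle, whatever the lens; pixels are square), "cx", "cy" (the principal point, pixels), "R" (3x3) and "t" (3): a world point X has camera coordinates R X + t; the wrist camera has in their place "hand_eye" (4x4, takes a point from camera to tool coordinates, whose origin is the TCP and whose axes are the tool frame's). Camera axes: x right, y down, z forward; pixel columns grow to the right and rows downward; lengths in mm; the calibration is good to about 2 mm. A picture is of the moment at which its call begins: read the wrist's pose just before it. get_calibration takes no time and is no camera call.
- ctrl.hand_in(): hands the job in, once; it reports no verdict.
The state is a dict: "clock": time; "qpos": joint angles; "qvel": joint speeds; "effort": joint torques, N m; "ee_pos": TCP position; "eef_rot": TCP orientation; "force": force on the tool from outside, world axes, zero at the start; "ft_torque": the same for the moment, N m; "width": opening from 0.0 (shut) to 1.0 (fully open).
Only numpy, scipy, OpenCV 4.12 (cv2) and the standard library are available. Lean on these libraries where they do the work, as an engineer would, in place of code of your own. Each camera call takes 0.05 s, during which the arm holds its last target. There are 200 camera calls.

TASK

I want to know how wide a dish rack will fit between the left end of the worktop and the portable hob. First clear away the small mugs, those standing in the way and any left on the draining board, by hanging each by its handle on a hook of its own on the mug rack. Then take the tape measure off the hob, hook its steel end over the left end of the worktop, draw the case straight to the right along the worktop until its back is up against the hob's left side, and press the orange thumb lock fully down; leave it standing there, hooked and locked, so that I can read it, and knock nothing else about.

Things in the scene. Friction and masses are not known exactly. Their poses are not given: they have to be found in the camera images.
- mug_blue: A small dark blue mug, 62 mm across, 75 mm tall, 4 mm wall, about 0.18 kg, standing on the worktop; may be absent. Origin: centre of its underside; z up its axis; its handle sticks out along +y, to 67 mm from the axis.
- mug_blue_loop (a point): Middle of the opening in the dark blue mug's handle: 45 mm along the mug's +y and 39 mm above its base. The opening lies in the mug's y-z plane, is 35 mm high (21 to 56 mm above the base) and reaches from the mug's wall (31 mm from its axis) to 57 mm from its axis; the handle is a round bar 10 mm thick.
- mug_white: A small white mug, 62 mm across, 75 mm tall, 4 mm wall, about 0.18 kg, standing on the worktop; may be absent. Origin: centre of its underside; z up its axis; its handle sticks out along +y, to 67 mm from the axis.
- mug_white_loop (a point): Middle of the opening in the white mug's handle: 45 mm along the mug's +y and 39 mm above its base. The opening lies in the mug's y-z plane, is 35 mm high (21 to 56 mm above the base) and reaches from the mug's wall (31 mm from its axis) to 57 mm from its axis; the handle is a round bar 10 mm thick.
- mug_green: A small sage green mug, 62 mm across, 75 mm tall, 4 mm wall, about 0.18 kg, standing on the worktop; may be absent. Origin: centre of its underside; z up its axis; its handle sticks out along +y, to 67 mm from the axis.
- mug_green_loop (a point): Middle of the opening in the sage green mug's handle: 45 mm along the mug's +y and 39 mm above its base. The opening lies in the mug's y-z plane, is 35 mm high (21 to 56 mm above the base) and reaches from the mug's wall (31 mm from its axis) to 57 mm from its axis; the handle is a round bar 10 mm thick.
- mug_rust: A small rust brown mug, 62 mm across, 75 mm tall, 4 mm wall, about 0.18 kg, standing on the draining board right of the hob (1.5 mm lower than the worktop); may be absent. Origin: centre of its underside; z up its axis; its handle sticks out along +y, to 67 mm from the axis.
- mug_rust_loop (a point): Middle of the opening in the rust brown mug's handle: 45 mm along the mug's +y and 39 mm above its base. The opening lies in the mug's y-z plane, is 35 mm high (21 to 56 mm above the base) and reaches from the mug's wall (31 mm from its axis) to 57 mm from its axis; the handle is a round bar 10 mm thick.
- rack: Mug rack fixed on the worktop: wooden base 120 (x) by 340 (y) by 16 mm; a steel bar along y, 138 mm high and 40 mm behind its centre (+x), on posts at both ends; four hooks, 90 mm apart, point from the bar to -x, towards the robot. Origin: centre of its underside, z up. A mug let go with a hook through its handle swings down and hangs, 40 mm to either side of the hook and 95 mm below it.
- hook_a (a point): Seat of the first, at the left (+y 135 mm) hook: top of the rod where a handle rests, 45 mm in front of the rack's centre line, 134 mm above the worktop. Axes as the rack's. The hook is an 8 mm round rod, 85 mm long from the bar to this seat (rod's underside 126 mm up), that then turns up to a tip 13 mm further to -x (top of the tip 149 mm up).
- hook_b (a point): Seat of the second (+y 45 mm) hook: top of the rod where a handle rests, 45 mm in front of the rack's centre line, 134 mm above the worktop. Axes as the rack's. The hook is an 8 mm round rod, 85 mm long from the bar to this seat (rod's underside 126 mm up), that then turns up to a tip 13 mm further to -x (top of the tip 149 mm up).
- hook_c (a point): Seat of the third (-y 45 mm) hook: top of the rod where a handle rests, 45 mm in front of the rack's centre line, 134 mm above the worktop. Axes as the rack's. The hook is an 8 mm round rod, 85 mm long from the bar to this seat (rod's underside 126 mm up), that then turns up to a tip 13 mm further to -x (top of the tip 149 mm up).
- hook_d (a point): Seat of the fourth, at the right (-y 135 mm) hook: top of the rod where a handle rests, 45 mm in front of the rack's centre line, 134 mm above the worktop. Axes as the rack's. The hook is an 8 mm round rod, 85 mm long from the bar to this seat (rod's underside 126 mm up), that then turns up to a tip 13 mm further to -x (top of the tip 149 mm up).
- tape: Grey pocket tape measure, case 68 mm long (x), 36 mm thick (y), 62 mm tall, 0.4 kg, rubber sole; stands on the hob at its left edge, blade to the left. Origin: centre of its underside; blade leaves the lower front along -x, 3 mm above the sole. Blade stiff, 19 mm wide, drawn in by a 1.7 N spring, comes out 0.40 m at most. Unlocked, the released case stays put on its sole, but runs back if lifted.
- tape_hook (a point): Inner face (towards the case) of the steel end hook at the tip of the blade, level with the sole. The hook is a plate 21 mm wide, 2 mm thick, that reaches 11 mm below the sole. With the blade fully in, this point is 46 mm in front of the case's centre (12 mm in front of the case).
- tape_back (a point): Middle of the lower edge of the flat back of the tape's case, 34 mm behind its centre. Axes as the case's.
- tape_lock_top (a point): Middle of the top of the orange thumb lock (16 by 16 mm) of the tape, 12 mm in front of the case's centre; 73 mm above the sole when up, 67 mm when down.
- tape_lock (a joint): Thumb lock of the tape: 0 up (blade free) to 0.006 m fully down (a pawl keeps the blade from running back). It is pressed straight down against about 4 N of friction and stays where it is left; going down it may pay out up to 2 mm of blade.
- worktop_end (a point): A point on the upper edge of the worktop's left end. The end is a flat, upright face 38 mm high that looks to +y and runs straight along x, from 120 mm nearer the robot than this point to 270 mm beyond it. Axes as the world's.
- hob: Portable induction hob, white with a black glass top, switched off and cold, fixed on the worktop: 290 mm (x) by 230 mm (y) by 55 mm tall with flat upright sides. Origin: centre of its underside; axes as the world's.
- hob_left (a point): Middle of the lower edge of the hob's left side (its +y side), 115 mm from its centre. A fixed black kettle, 250 mm tall, stands just behind the hob: from x = 0.63 m on, between y = -0.32 and -0.10 m.
- egg_cup: White egg cup, 49 mm across, 52 mm tall, standing in front of the rack; leave it alone. Origin: centre of its underside.
- jar_e: Small white jar with a grey lid, 38 mm across, 60 mm tall, standing in front of the rack; leave it alone. Origin: centre of its underside.

How it is judged (in metres and radians):
On the way, in this order (a step that is already met when the one before it is completed fails the run):
1. every mug hangs by its handle on a hook of the rack ((y of mug_blue_loop in the frame of hook_a between -0.022 and 0.022 m or y of mug_blue_loop in the frame of hook_b between -0.022 and 0.022 m or y of mug_blue_loop in the frame of hook_c between -0.022 and 0.022 m or y of mug_blue_loop in the frame of hook_d between -0.022 and 0.022 m) and x of mug_blue_loop in the frame of rack between -0.062 and 0.035 m and z of mug_blue_loop in the frame of rack between 0.095 and 0.148 m and (y of mug_white_loop in the frame of hook_a between -0.022 and 0.022 m or y of mug_white_loop in the frame of hook_b between -0.022 and 0.022 m or y of mug_white_loop in the frame of hook_c between -0.022 and 0.022 m or y of mug_white_loop in the frame of hook_d between -0.022 and 0.022 m) and x of mug_white_loop in the frame of rack between -0.062 and 0.035 m and z of mug_white_loop in the frame of rack between 0.095 and 0.148 m and (y of mug_green_loop in the frame of hook_a between -0.022 and 0.022 m or y of mug_green_loop in the frame of hook_b between -0.022 and 0.022 m or y of mug_green_loop in the frame of hook_c between -0.022 and 0.022 m or y of mug_green_loop in the frame of hook_d between -0.022 and 0.022 m) and x of mug_green_loop in the frame of rack between -0.062 and 0.035 m and z of mug_green_loop in the frame of rack between 0.095 and 0.148 m and (y of mug_rust_loop in the frame of hook_a between -0.022 and 0.022 m or y of mug_rust_loop in the frame of hook_b between -0.022 and 0.022 m or y of mug_rust_loop in the frame of hook_c between -0.022 and 0.022 m or y of mug_rust_loop in the frame of hook_d between -0.022 and 0.022 m) and x of mug_rust_loop in the frame of rack between -0.062 and 0.035 m and z of mug_rust_loop in the frame of rack between 0.095 and 0.148 m and distance between mug_blue_loop and mug_white_loop above 0.05 m and distance between each of mug_blue_loop, mug_white_loop and mug_green_loop above 0.05 m and distance between each of mug_blue_loop, mug_white_loop, mug_green_loop and mug_rust_loop above 0.05 m), for 0.3 s.
2. the tape's end hook is over the left end of the worktop, lock still up (y of tape_hook in the frame of worktop_end between -0.003 and 0.006 m and height (world z) of tape_hook between -0.008 and 0.004 m and value of joint tape_lock below 0.002 m), for 0.2 s.
3. the tape is drawn out: end hook still on the worktop's end, back of the case against the hob's left side (all of step 2 and y of tape_back in the frame of hob_left below 0.008 m and x of tape_back in the frame of hob_left between -0.13 and 0.13 m and height (world z) of tape_back below 0.005 m and angle between the x axis of tape and the y axis of hob, either way round below 0.07 rad), for 0.2 s.
4. the thumb lock is down (y of tape_hook in the frame of worktop_end between -0.003 and 0.006 m and height (world z) of tape_hook between -0.008 and 0.004 m and y of tape_back in the frame of hob_left below 0.008 m and x of tape_back in the frame of hob_left between -0.13 and 0.13 m and height (world z) of tape_back below 0.005 m and angle between the x axis of tape and the y axis of hob, either way round below 0.07 rad and value of joint tape_lock above 0.0045 m), for 0.2 s.
At the end, for the whole second after the job is handed in: Each mug hangs still by its handle on a rack hook of its own (loop on the rod). Tape at rest on the worktop: end hook against the left end (-3 to +6 mm), case back within 8 mm of the hob's left side and square to it within 0.07 rad, lock down at least 4.5 mm. All released (all of step 1 and all of step 4 and linear speed of tape below 0.02 m/s and linear speed of each of mug_blue, mug_white, mug_green, mug_rust below 0.06 m/s); the robot touches nothing.
It fails at once if the egg cup or the small jar is knocked aside or over (distance of any of egg_cup, jar_e from where it was at the start of the episode above 0.03 m).
Of mug_blue, mug_white, mug_green, mug_rust only 3 to 4 are there at a start; the rules pass over those that are not, and their reading is None.
At some moment in a run one of mug_blue, mug_white, mug_green, mug_rust may be knocked a few centimetres aside while the robot is not near it.
Once in a run the grip may slacken for a moment while it holds something.
It also fails if it takes over 200 s, if anything falls off the work surface, if the arm or the gripper's body presses on something with over 40 N, if the wrist force passes 120 N, or if a joint passes its speed limit or range.

## Working session

There is one attempt and no reset: what is moved stays moved. The work goes in short steps, Python scripts to look and compute and a shell command to move; the robot and the scene stay as the last step left them, time stands still between calls to the robot, and variables do not carry over. Pictures are saved under pics/ and viewed, about 12 in all and at most 16, crops included, and the job is handed in when it is done.

```bash
ls; mkdir -p pics; cat > h.py <<'E'
import numpy as np, cv2, json
from cell import ctrl
from scipy.spatial.transform import Rotation as Ro
def tool():
    s=ctrl.get_state(); return np.array(s['ee_pos']),Ro.from_euler('xyz',s['eef_rot'],degrees=True).as_matrix()
def cam(name):
    p,R=tool(); c=ctrl.get_calibration(name); im,d=ctrl.capture(name)
    f=200/np.tan(np.radians(c['vertical_fov'])/2)
    if 'hand_eye' in c:
        H=np.array(c['hand_eye']); Rw=R@H[:3,:3]; o=R@H[:3,3]+p
    else:
        Rw=np.array(c['R']).T; o=-Rw@np.array(c['t'])
    return dict(im=im,d=d,f=f,cx=c['cx'],cy=c['cy'],R=Rw,o=o,c=c)
def ray(C,u,v): 
    r=np.stack([(np.asarray(u)-C['cx'])/C['f'],(np.asarray(v)-C['cy'])/C['f'],np.ones(np.shape(u))],-1); return r@C['R'].T
def onz(C,u,v,z):
    r=ray(C,u,v); return C['o']+r*((z-C['o'][2])/r[...,2])[...,None]
def cloud(C):
    v,u=np.mgrid[:400,:640]; return C['o']+ray(C,u,v)*C['d'][...,None]
def proj(C,X):
    q=(np.asarray(X)-C['o'])@C['R']; return q[...,0]/q[...,2]*C['f']+C['cx'],q[...,1]/q[...,2]*C['f']+C['cy']
E
python3 - <<'E'
from h import *
print(ctrl.get_state())
for n in ['scene','side','wrist']:
    C=cam(n); print(n,{k:np.round(v,3).tolist() for k,v in C['c'].items()},C['o'].round(0),C['R'][:,2].round(2)); cv2.imwrite(f'pics/{n}0.png',C['im'])
    np.savez(f'{n}0.npz',**{k:v for k,v in C.items() if k!='c'})
E
```

```text
pics
{'clock': 0.0, 'qpos': array([-7.80600437e+01,  1.79593394e+01,  8.58525571e+01, -7.72055942e-04,
        7.62577896e+01, -1.27991610e+01]), 'qvel': array([ 0.0102907 , -0.07903063, -0.02206176,  0.04437648, -0.05818638,
        0.02955679]), 'effort': array([ 4.20576725e-04, -4.02199280e+01, -2.52266443e+01,  6.94212760e-02,
        3.53436777e-02, -9.43007831e-05]), 'ee_pos': array([ 219.64974096, -476.59389869,  238.17152945]), 'eef_rot': array([-1.79985293e+02,  6.81206318e-02, -6.52606901e+01]), 'force': array([ 0.03223293, -0.24164407, -0.57201296]), 'ft_torque': array([-0.04111371,  0.00985009,  0.02897543]), 'width': 0.9983368833514925}
scene {'vertical_fov': 43.574, 'cx': 316.452, 'cy': 198.328, 'R': [[0.509, -0.86, -0.021], [-0.377, -0.201, -0.904], [0.774, 0.468, -0.427]], 't': [-324.327, 288.955, 1150.659]} [-616. -760.  745.] [ 0.77  0.47 -0.43]
side {'vertical_fov': 55.69, 'cx': 318.996, 'cy': 203.942, 'R': [[-0.975, -0.22, 0.018], [-0.16, 0.645, -0.747], [0.153, -0.732, -0.664]], 't': [530.876, 212.116, 1152.865]} [376. 824. 915.] [ 0.15 -0.73 -0.66]
wrist {'vertical_fov': 64.032, 'cx': 321.643, 'cy': 198.317, 'hand_eye': [[1.0, 0.001, 0.001, -0.002], [-0.001, 0.963, 0.27, -70.331], [-0.001, -0.27, 0.963, -145.352], [0.0, 0.0, 0.0, 1.0]]} [ 284. -447.  384.] [-0.24 -0.11 -0.96]
```

View pics/scene0.png

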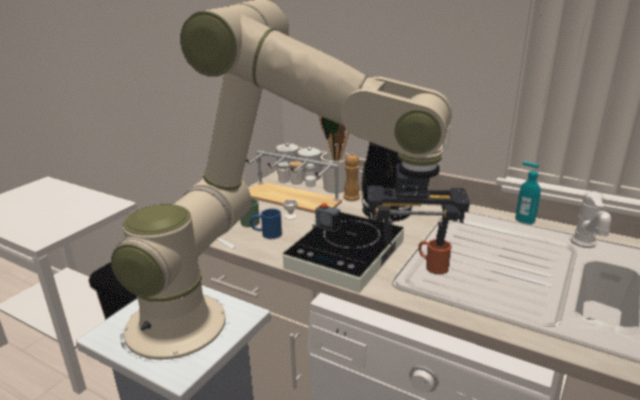

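View pics/side0.png

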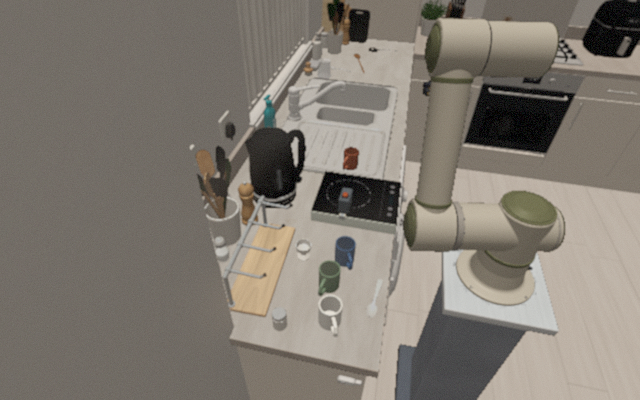

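```bash
python3 - <<'E'
from h import *
C=dict(np.load('side0.npz')); P=cloud(C); ok=C['d']>0
# left end: column profile of worktop surface
hsv=cv2.cvtColor(C['im'],cv2.COLOR_BGR2HSV)
x,y,z=P[...,0],P[...,1],P[...,2]
top=ok&(abs(z)<8)
for a in range(260,700,40):
    m=top&(abs(x-a)<10)&(y>-100); print('end x',a,y[m].max().round(1) if m.any() else None, z[m].mean().round(1), end=' | ')
print()
def rep(n,m):
    k=m&ok; q=P[k]
    v,u=np.nonzero(k); print(n,k.sum(),'uv',u.mean().round(),v.mean().round(),'med',np.median(q,0).round(1),'lo',np.percentile(q,2,axis=0).round(1),'hi',np.percentile(q,98,axis=0).round(1))
reg=lambda x0,x1,y0,y1,z0,z1:(x>x0)&(x<x1)&(y>y0)&(y<y1)&(z>z0)&(z<z1)
box=lambda u,v,w:(abs(np.arange(640)-u)[None,:]<w)&(abs(np.arange(400)-v)[:,None]<w)
for n,u,v in [('blue',345,251),('green',329,277),('white',330,312),('rust',350,158)]:
    b=box(u,v,30); q=P[v-5:v+5,u-5:u+5].reshape(-1,3); c=np.median(q,0)
    m=b&(z>66)&(z<84)&ok; m1=m
    pts=P[m][:,:2]
    # circle fit
    A=np.c_[2*pts,np.ones(len(pts))]; s=np.linalg.lstsq(A,(pts**2).sum(1),rcond=None)[0]; r=np.sqrt(s[2]+s[0]**2+s[1]**2)
    print(n,len(pts),'fit',s[:2].round(1),r.round(1),'bbox',pts.min(0).round(1),pts.max(0).round(1), np.median(P[m][:,2]).round(1))
    hm=b&(z>15)&(z<60)&(np.hypot(x-s[0],y-s[1])>38)&(np.hypot(x-s[0],y-s[1])<72)
    print('  handle',hm.sum(), np.median(P[hm],0).round(1) if hm.any() else '')
rep('tape',box(345,198,16)&reg(300,700,-300,100,60,140))
rep('tapetop',box(345,198,16)&reg(300,700,-300,100,108,125))
org=(hsv[...,0]<15)&(hsv[...,1]>170)&(hsv[...,2]>120)&box(345,198,20); rep('lock',org)
rep('hobtop',reg(300,640,-300,60,48,62)&box(358,200,50))
rep('egg',box(303,248,14)&(z>40)&(z<65)); rep('jar',box(279,318,14)&(z>40)&(z<70))
rep('rackbase',(hsv[...,1]>70)&reg(300,800,-100,500,8,25)&box(262,266,60))
rep('bar',reg(400,800,-100,500,125,150)&box(262,250,60))
# top-down map
im=np.full((950//2,500//2,3),60,np.uint8); k=ok&reg(250,750,-450,500,-20,400)
o=np.argsort(z[k]); i=((500-y[k][o])/2).astype(int).clip(0,474); j=((x[k][o]-250)/2).astype(int).clip(0,249); im[i,j]=C['im'][k][o]
cv2.imwrite('pics/td.png',cv2.resize(im.transpose(1,0,2)[::-1],(800,421),interpolation=0)[:, :])
c=C['im'][180:345,225:395]; cv2.imwrite('pics/crop0.png',cv2.resize(c,None,fx=3.5,fy=3.5,interpolation=cv2.INTER_CUBIC))
E
```

```text
end x 260 None nan | end x 300 None nan | end x 340 381.8 1.5 | end x 380 381.3 1.0 | end x 420 381.0 1.1 | end x 460 381.9 1.3 | end x 500 381.5 1.0 | end x 540 381.2 0.9 | end x 580 381.3 1.0 | end x 620 381.8 1.1 | end x 660 381.4 0.9 | 
blue 311 fit [471.7 105.9] 61.2 bbox [424.4  18.9] [512.4 195.1] 73.6
  handle 159 [444.4 102.9  43.5]
green 332 fit [423.8 172.4] 82.0 bbox [427.1  62.1] [512.4 283.1] 73.5
  handle 198 [471.9 179.4  38.7]
white 200 fit [457.3 271.2] 30.7 bbox [426.1 205.1] [493.6 317.8] 73.9
  handle 78 [438.2 316.7  48.3]
rust 83 fit [ 517.1 -444.2] 29.1 bbox [ 486.4 -480.6] [ 547.  -402.8] 72.0
  handle 25 [ 535.  -390.4   43.5]
tape 326 uv 344.0 200.0 med [ 485.7 -101.9  108. ] lo [ 468.5 -220.    60.3] hi [517.5 -89.4 129.2]
tapetop 144 uv 345.0 195.0 med [ 485.9 -113.6  117.2] lo [ 470.4 -155.4  108.6] hi [505.2 -91.9 121.9]
lock 7 uv 345.0 194.0 med [ 485.4 -107.4  128.9] lo [ 481.5 -114.5  122.4] hi [ 488.1 -104.4  131.9]
hobtop 3123 uv 358.0 199.0 med [ 438.  -181.1   56.4] lo [ 313.8 -294.4   49.9] hi [590.6 -77.4  60.4]
egg 111 uv 302.0 245.0 med [582.7  61.1  47.6] lo [559.4  43.3  40.3] hi [604.7  90.6  54.6]
jar 205 uv 278.0 315.0 med [579.8 321.8  60.1] lo [564.  300.8  41.4] hi [598.  334.4  63.7]
rackbase 3092 uv 261.0 270.0 med [681.5 166.1  16.8] lo [630.4 -12.   11.7] hi [743.2 303.7  20.4]
bar 966 uv 248.0 242.0 med [721.7 179.9 140.9] lo [631.6 -28.2 126.7] hi [796.  375.6 148.9]<stdin>:8: RuntimeWarning: Mean of empty slice.
  ret = ret.dtype.type(ret / rcount)
```

View pics/crop0.png

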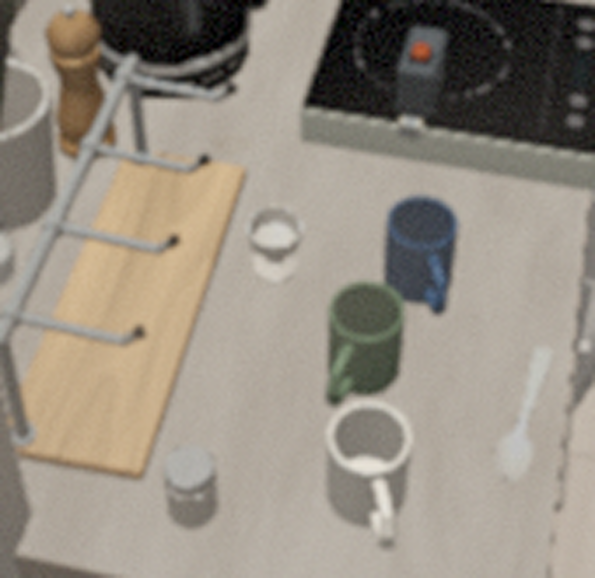

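```bash
cat > go.py <<'E'
import sys
from h import *
x,y,z,yaw=map(float,sys.argv[1:5]); tilt=float(sys.argv[5]) if len(sys.argv)>5 else 0  # tilt: turn about world x
p,R=tool(); s=ctrl.get_state()
T=Ro.from_euler('x',tilt,degrees=True).as_matrix()@Ro.from_euler('xyz',[180,0,yaw],degrees=True).as_matrix()
d=R.T@(np.array([x,y,z])-p)/10; w=Ro.from_matrix(R.T@T).as_rotvec()
print('shift cm',d.round(2),'rot',w.round(3),'| t',round(s['clock'],2),'F',np.round(s['force'],1),'w',round(s['width'],3),'dist',np.linalg.norm(d).round(1),'ang',np.degrees(np.linalg.norm(w)).round(0))
E
python3 go.py 440 180 330 0
```

```text
shift cm [-50.42 -47.49  -9.11] rot [-1.000e-03  1.000e-03 -1.139e+00] | t 0.15 F [-0.  -0.3 -0.2] w 1.0 dist 69.9 ang 65.0
```

```bash
python3 -m inch '[[[0,-4.5,-4.2,-0.8,0,0,-0.1],[0,-9,-8.4,-1.6,0,0,-0.2],[0,-13.5,-12.6,-2.4,0,0,-0.3],[0,-18,-16.8,-3.2,0,0,-0.4],[0,-22.5,-21,-4,0,0,-0.5]]]'; python3 go.py 440 180 330 0
```

```text
clock: 0.78
ee_pos: [316.4, -182.5, 278.8]
eef_rot: [-180.0, 0.0, -36.5]
force: [1.2, -1.1, -0.8]
width: 1.0
shift cm [-11.6  -36.51  -5.09] rot [-0.001  0.    -0.636] | t 0.78 F [ 1.2 -1.1 -0.8] w 1.0 dist 38.6 ang 36.0
```

```bash
python3 -m inch '[[[0,-1.7,-5.4,-0.8,0,0,-0.1],[0,-3.5,-10.9,-1.5,0,0,-0.2],[0,-5.3,-16.4,-2.3,0,0,-0.3],[0,-7,-22,-3.1,0,0,-0.4],[0,-8.8,-27.5,-3.9,0,0,-0.5]]]'; python3 go.py 440 180 330 0
```

```text
clock: 1.4
ee_pos: [409.2, 92.9, 318.3]
eef_rot: [-180.0, -0.0, -7.6]
force: [0.3, -0.9, -0.9]
width: 1.003
shift cm [ 1.9  -9.04 -1.16] rot [-0.001 -0.    -0.133] | t 1.4 F [ 0.3 -0.9 -0.9] w 1.003 dist 9.3 ang 8.0
```

```bash
python3 -m inch '[[[0,1,-4.5,-0.6,0,0,-0.07],[0,1.9,-9,-1.2,0,0,-0.13],[0,1.9,-9,-1.2,0,0,-0.13],[0,1.9,-9,-1.2,0,0,-0.13]]]'; python3 - <<'E'
from h import *
C=cam('wrist'); cv2.imwrite('pics/w1.png',C['im']); np.savez('w1.npz',**{k:v for k,v in C.items() if k!='c'})
P=cloud(C); print(C['o'].round(1)); 
for u,v in [(320,200),(100,100),(500,300)]: print(P[v,u].round(1))
E
```

```text
clock: 1.9
ee_pos: [439.7, 179.2, 330.0]
eef_rot: [-180.0, 0.0, -0.2]
force: [-0.7, 0.1, -0.5]
width: 0.998
[440.7 249.  475.4]
[438.2 112.3  -0.8]
[-478.3  284.3 -913.6]
[482.2 205.9 410.1]
```

View pics/w1.png

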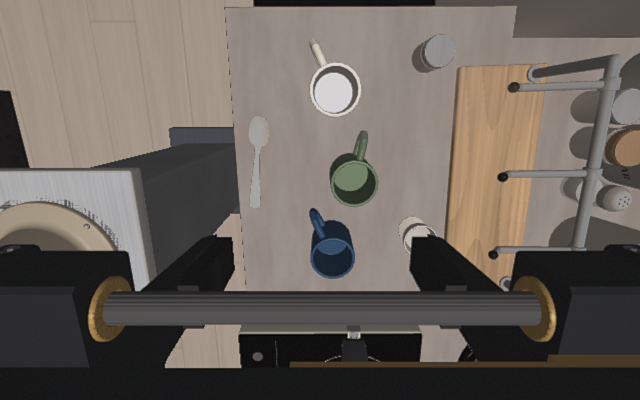

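```bash
cat > meas.py <<'E'
from h import *
from scipy.optimize import least_squares
def mug(P,d,c0,base=0):
    x,y,z=P[...,0],P[...,1],P[...,2]; c=np.array(c0,float)
    for r0 in (60,45,38,36):
        m=(d>0)&(abs(z-base-74)<8)&(np.hypot(x-c[0],y-c[1])<r0)
        if m.sum()<20: return None
        q=P[m][:,:2]
        s=least_squares(lambda s:np.hypot(*(q-s).T)-29,np.median(q,0) if r0==60 else c,loss='soft_l1',f_scale=2); c=s.x
    rr=np.hypot(x-c[0],y-c[1]); h=(d>0)&(z>base+14)&(z<base+64)&(rr>42)&(rr<68)
    w=P[h][:,:2]-c; a=np.arctan2(w[:,1],w[:,0]); 
    if not len(a): return c,None,m.sum(),0
    med=np.angle(np.mean(np.exp(1j*a)*((rr[h]-40)**2)))
    k=abs(np.angle(np.exp(1j*(a-med))))<0.5
    return c,np.degrees(np.angle(np.mean(np.exp(1j*a[k]))))-90,m.sum(),k.sum(),np.degrees(a[k].std())
if __name__=='__main__':
    import sys
    C=cam('wrist'); P=cloud(C)
    for a in sys.argv[1:]:
        v=list(map(float,a.split(','))); print(a,'->',mug(P,C['d'],v[:2],v[2] if len(v)>2 else 0))
E
python3 - <<'E'
from meas import *
C=dict(np.load('w1.npz')); P=cloud(C); d=C['d']; x,y,z=P.transpose(2,0,1)
for n,u,v in [('white',335,88),('green',353,180),('blue',331,250)]: print(n,mug(P,d,onz(C,u,v,70)[:2]))
for n,u,v in [('jar',438,50),('egg',418,235)]: print(n,onz(C,u,v,55).round(1))
# hook tips/rods
for u0,v0 in [(513,87),(503,177),(493,254)]:
    m=np.zeros((400,640),bool); m[v0-12:v0+12,u0-12:u0+80]=1; m&=(z>118)&(z<160)&(d>0)
    q=P[m]; i=q[:,0]<q[:,0].min()+12; print('hook tip',q[:,0].min().round(1),q[i].mean(0).round(1),q[i][:,2].max().round(1))
    for a in (650,670,690): 
        k=abs(q[:,0]-a)<6; print('   rod x',a,np.median(q[k],0).round(1),k.sum())
m=(z>8)&(z<24)&(x>600)&(x<760)&(d>0)&(y>0); print('base x',np.percentile(x[m],[1,99]).round(1),'y',np.percentile(y[m],[1,99,100]).round(1))
m=(z>128)&(z<150)&(x>700)&(d>0); print('bar x',np.percentile(x[m],[5,50,95]).round(1),np.percentile(y[m],[1,99]).round(1))
for a in (380,450,520):
    m=(abs(z)<6)&(abs(x-a)<8)&(d>0); print('end',a,y[m].max().round(1))
E
```

```text
white (array([456.59783848, 269.89184787]), np.float64(nan), np.int64(594), np.int64(0), np.float64(nan))
green (array([481.99755484, 155.95813519]), np.float64(-12.275493389220827), np.int64(543), np.int64(177), np.float64(3.077618411522418))
blue (array([454.93344889,  51.23031402]), np.float64(25.91288531853334), np.int64(550), np.int64(173), np.float64(2.969485553444058))
jar [581.7 316.5  55. ]
egg [576.6  76.6  55. ]
hook tip 623.0 [627.5 268.6 146.1] 149.4
   rod x 650 [650.2 269.2 133.6] 108
   rod x 670 [670.4 270.  135.6] 106
   rod x 690 [690.1 270.8 137.5] 103
hook tip 626.6 [630.6 179.6 145.7] 149.2
   rod x 650 [650.8 180.1 133.7] 73
   rod x 670 [670.  180.5 135.3] 90
   rod x 690 [690.  181.4 137.1] 95
hook tip 629.0 [633.8  90.3 145.3] 149.3
   rod x 650 [650.9  91.6 133.4] 63
   rod x 670 [668.8  92.5 134.4] 60
   rod x 690 [690.   93.1 136.8] 46
base x [628.6 747.8] y [  7.6 355.4 382.7]
bar x [704.8 724.8 732.4] [ 93.7 343.9]
end 380 378.7
end 450 378.6
end 520 378.5
  return _methods._mean(a, axis=axis, dtype=dtype,
  ret = ret.dtype.type(ret / rcount)
  ret = _var(a, axis=axis, dtype=dtype, out=out, ddof=ddof,
  arrmean = um.true_divide(arrmean, div, out=arrmean,
  ret = ret.dtype.type(ret / rcount)
```

```bash
python3 go.py 455 51 150 25.9; python3 -m inch '[[[0,-1.5,4.3,5,0,0,-0.11],[0,-3,8.6,10,0,0,-0.23],[0,-4.2,12.1,15,0,0,-0.34],[0,1.5,12.8,18,0,0,-0.45],[0,1.5,12.8,18,0,0,-0.45]]]'; python3 go.py 455 51 30 25.9
```

```text
shift cm [ 1.59 12.79 18.01] rot [-0.     0.    -0.456] | t 1.95 F [-0.  -1.5 -0. ] w 0.999 dist 22.1 ang 26.0
clock: 2.58
ee_pos: [454.1, 48.9, 147.4]
eef_rot: [-179.8, 0.3, 25.4]
force: [-0.2, -0.5, 1.7]
width: 0.996
shift cm [ 0.22 -0.11 11.74] rot [-0.003  0.004 -0.009] | t 2.58 F [-0.2 -0.5  1.7] w 0.996 dist 11.7 ang 1.0
```

```bash
python3 - <<'E'
from meas import *
C=cam('side'); P=cloud(C); print(mug(P,C['d'],(455,53)))
E
python3 -m inch '[[[0,0.2,-0.1,4,0,0,-0.01],[0,0.2,-0.1,8,0,0,-0.01],[0,0.2,-0.1,11,0,0,-0.01],[0,0.2,-0.1,11.7,0,0,-0.01],[0,0.2,-0.1,11.7,0,0,-0.01]]]' ; python3 -m inch '[[[1,0,0,0,0,0,0],[1,0,0,0,0,0,0],[1,0,0,0,0,0,0],[1,0,0,0,0,0,0],[1,0,0,0,0,0,0]]]' 40
```

```text
(array([455.03380849,  51.79013407]), np.float64(25.816242585660547), np.int64(139), np.int64(41), np.float64(2.6694779051330673))
clock: 3.25
ee_pos: [455.7, 51.3, 33.0]
eef_rot: [-179.9, 0.0, 25.9]
force: [1.0, 0.7, 0.7]
width: 1.005
clock: 3.88
ee_pos: [455.8, 51.2, 33.5]
eef_rot: [-180.0, 0.0, 25.9]
force: [-1.8, 0.3, 6.5]
width: 0.677
```

```bash
python3 -m inch '[[[1,0,0,-4,0,0,0],[1,0,0,-8,0,0,0],[1,0,0,-10.5,0,0,0],[1,0,0,-10.5,0,0,0]]]'; python3 go.py 595 225 133 2
```

```text
clock: 4.38
ee_pos: [456.5, 51.1, 139.4]
eef_rot: [180.0, -0.1, 25.9]
force: [0.2, 0.5, -1.6]
width: 0.681
shift cm [20.05 -9.59  0.67] rot [ 0.    -0.002  0.417] | t 4.38 F [ 0.2  0.5 -1.6] w 0.681 dist 22.2 ang 24.0
```

```bash
python3 -m inch '[[[1,5,-2.4,0.2,0,0,0.1],[1,10,-4.8,0.4,0,0,0.2],[1,15,-7.2,0.6,0,0,0.3],[1,20,-9.6,0.65,0,0,0.4],[1,20,-9.6,0.65,0,0,0.416]]]'; python3 -m inch '[[[1,0,0,0,0,0,0],[1,0,0,0,0,0,0]]]'; python3 go.py 595 225 133 2; python3 - <<'E'
from h import *
C=cam('wrist'); cv2.imwrite('pics/w2.png',C['im']); np.savez('w2.npz',**{k:v for k,v in C.items() if k!='c'})
E
```

```text
clock: 5.0
ee_pos: [594.7, 227.1, 129.8]
eef_rot: [180.0, 0.1, 2.2]
force: [-0.6, 0.1, -1.6]
width: 0.681
clock: 5.25
ee_pos: [594.0, 226.4, 129.0]
eef_rot: [180.0, 0.2, 2.1]
force: [-0.1, -0.2, -0.8]
width: 0.684
shift cm [ 0.09  0.14 -0.4 ] rot [0.001 0.003 0.003] | t 5.25 F [-0.1 -0.2 -0.8] w 0.684 dist 0.4 ang 0.0
```

View pics/w2.png

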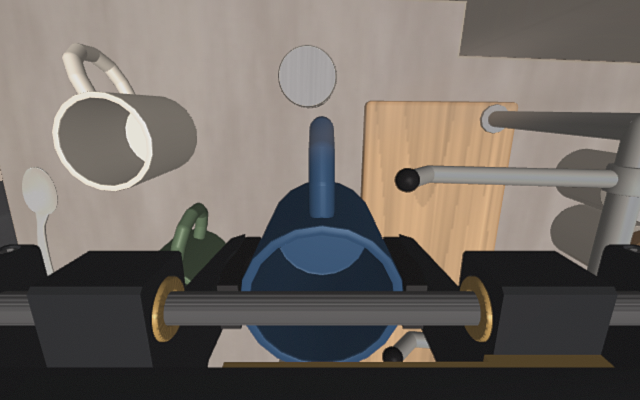

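```bash
python3 - <<'E'
from h import *
C=dict(np.load('w2.npz')); P=cloud(C); d=C['d']
q=P[118:215,310:332].reshape(-1,3); q=q[(q[:,2]>60)&(q[:,2]<200)]
print('handle x',np.median(q[:,0]).round(1),'y max',q[:,1].max().round(1),'z max by y:')
for a in range(245,305,5):
    k=abs(q[:,1]-a)<2.5; print(a,q[k][:,2].max().round(1) if k.any() else None,end='; ')
# rim
k=(d>0)&(abs(P[...,2]-168)<25)&(np.hypot(P[...,0]-594,P[...,1]-226)<50); print('\nmug rim z',np.percentile(P[k][:,2],[50,90,98]).round(1),'y',P[k][:,1].max().round(1))
m=P[165:195,395:420].reshape(-1,3); m=m[m[:,2]>120]; print('tip',np.median(m,0).round(1),m[:,2].max().round(1))
for u in (440,480,520,560):
    m=P[165:195,u-4:u+4].reshape(-1,3); m=m[m[:,2]>110]; print('rod',np.median(m,0).round(1), m[:,2].max().round(1))
E
```

```text
handle x 592.8 y max 292.5 z max by y:
245 None; 250 None; 255 157.9; 260 162.5; 265 162.5; 270 163.1; 275 161.5; 280 159.6; 285 157.8; 290 151.3; 295 None; 300 None; 
mug rim z [165.5 175.7 190.4] y 275.9
tip [628.3 269.7 146.5] 274.3
rod [646.4 270.  133.2] 135.2
rod [663.5 270.5 135. ] 274.3
rod [680.4 270.9 136.3] 274.3
rod [696.7 271.5 137.9] 274.3
```

```bash
python3 -m inch '[[[1,1,0,-0.3,0,0,0],[1,2,0,-0.3,0,0,0],[1,3,0,-0.3,0,0,0],[1,4,0,-0.3,0,0,0],[1,5.3,0,-0.3,0,0,0]]]'; python3 -m inch '[[[1,0,0,0,0,0,0],[1,0,0,0,0,0,0]]]'; python3 go.py 648 228 112 2
```

```text
clock: 5.92
ee_pos: [648.0, 228.3, 132.3]
eef_rot: [180.0, 0.1, 2.1]
force: [-0.4, -0.3, -0.9]
width: 0.682
clock: 6.18
ee_pos: [647.8, 228.3, 132.0]
eef_rot: [180.0, 0.1, 2.1]
force: [0.6, -0.4, -1.3]
width: 0.683
shift cm [0.02 0.03 2.  ] rot [0.    0.003 0.002] | t 6.17 F [ 0.6 -0.4 -1.3] w 0.683 dist 2.0 ang 0.0
```

```bash
python3 -m inch '[[[1,0,0,0.8,0,0,0],[1,0,0,1.5,0,0,0],[1,0,0,2.0,0,0,0],[1,0,0,2.0,0,0,0],[1,0,0,2.0,0,0,0]]]'; python3 -m inch '[[[0.2,0,0,0,0,0,0],[0.15,0,0,0,0,0,0],[0.15,0,0,0,0,0,0],[0.15,0,0,0,0,0,0],[0.15,0,0,0,0,0,0]]]'; python3 - <<'E'
from h import *
C=cam('wrist'); cv2.imwrite('pics/w3.png',C['im'])
C=cam('side'); c=C['im'][170:350,200:400]; cv2.imwrite('pics/s3.png',cv2.resize(c,None,fx=3,fy=3,interpolation=cv2.INTER_CUBIC))
E
```

```text
clock: 6.8
ee_pos: [647.8, 228.3, 112.1]
eef_rot: [180.0, 0.1, 2.1]
force: [0.7, -0.5, -0.9]
width: 0.685
clock: 7.42
ee_pos: [647.8, 228.3, 112.1]
eef_rot: [180.0, 0.1, 2.1]
force: [0.2, -0.6, -0.3]
width: 0.853
```

View pics/s3.png

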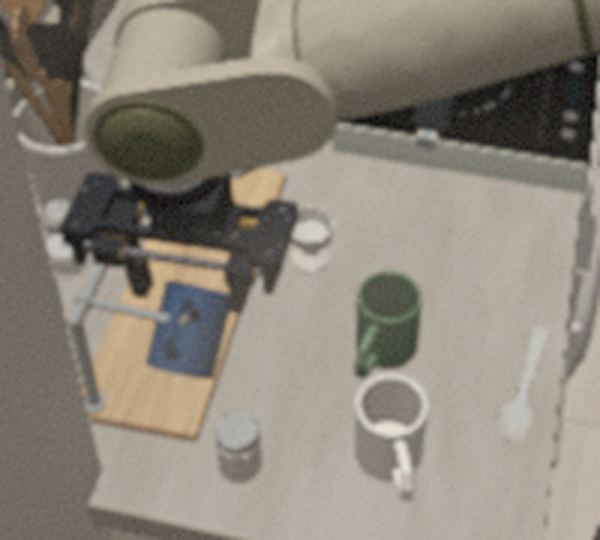

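```bash
python3 -m inch '[[[0.15,0,0,-3,0,0,0],[0.15,0,0,-7,0,0,0],[0.1,-1,0,-11,0,0,0],[0,-6,1,-13,0,0,0],[0,-11,2.5,-14,0,0,0]]]'; python3 -m inch '[[[0,-5,1,0,0,0,0],[0,-7,1.5,0,0,0,0],[0,-7,1.5,0,0,0,0],[0,-7,1.5,0,0,0,0]]]'; python3 - <<'E'
from meas import *
C=cam('wrist'); P=cloud(C); x,y,z=P.transpose(2,0,1); d=C['d']
print(mug(P,d,(482,156))); print(mug(P,d,(457,270)))
m=(d>0)&(z>100)&(z<150)&(x>615)&(x<710)&(y>200); 
hsv=cv2.cvtColor(C['im'],cv2.COLOR_BGR2HSV); bl=(hsv[...,0]>100)&(hsv[...,0]<125)&(hsv[...,1]>90)&(d>0)&(x>600)
print('blue hung lo/hi',np.percentile(P[bl],[1,50,99],axis=0).round(0)); cv2.imwrite('pics/w4.png',C['im'])
rr=np.hypot(x-457,y-270); h=(d>0)&(z>10)&(z<64)&(rr>40)&(rr<70); print(h.sum(),np.degrees(np.arctan2(y-270,x-457))[h][:200:8].round())
E
python3 go.py 482 156 130 -12.3
```

```text
clock: 8.15
ee_pos: [538.0, 199.1, 253.4]
eef_rot: [180.0, 0.0, 2.2]
force: [0.4, -0.1, 0.7]
width: 1.003
clock: 8.65
ee_pos: [469.4, 181.6, 253.4]
eef_rot: [180.0, -0.0, 2.2]
force: [0.1, 0.9, -0.2]
width: 0.995
(array([482.18192203, 156.15599073]), np.float64(-12.413872385497442), np.int64(811), np.int64(233), np.float64(3.125646255057733))
(array([456.90150162, 269.89736396]), np.float64(nan), np.int64(943), np.int64(0), np.float64(nan))
blue hung lo/hi [[624. 239.  98.]
 [641. 283. 108.]
 [670. 309. 146.]]
292 [115. 114. 114. 115. 117. 119. 113. 115. 117. 120. 113. 115. 118. 111.
 114. 116. 119. 111. 115. 117. 118. 110. 109. 109. -51.]
shift cm [ 1.16  2.6  12.32] rot [0.    0.    0.252] | t 8.7 F [ 0.7  0.1 -0.2] w 0.997 dist 12.6 ang 14.0
  return _methods._mean(a, axis=axis, dtype=dtype,
  ret = ret.dtype.type(ret / rcount)
  ret = _var(a, axis=axis, dtype=dtype, out=out, ddof=ddof,
  arrmean = um.true_divide(arrmean, div, out=arrmean,
  ret = ret.dtype.type(ret / rcount)
```

```bash
python3 -m inch '[[[0,0.6,1.3,5,0,0,0.13],[0,1.2,2.6,10,0,0,0.25],[0,1.2,2.6,13,0,0,0.255],[0,1.2,2.6,14,0,0,0.255],[0,1.2,2.6,14,0,0,0.255]]]'; python3 go.py 482.2 156.2 33 -12.4
```

```text
clock: 9.32
ee_pos: [482.8, 156.2, 113.3]
eef_rot: [180.0, 0.0, -12.4]
force: [0.4, 0.1, 0.5]
width: 0.999
shift cm [-0.06  0.01  8.03] rot [ 0.     0.    -0.001] | t 9.32 F [0.4 0.1 0.5] w 0.999 dist 8.0 ang 0.0
```

```bash
python3 -m inch '[[[0,0,0,3,0,0,0],[0,0,0,6,0,0,0],[0,0,0,8,0,0,0],[0,0,0,8,0,0,0]]]'; python3 -m inch '[[[1,0,0,0,0,0,0],[1,0,0,0,0,0,0],[1,0,0,0,0,0,0],[1,0,0,0,0,0,0],[1,0,0,0,0,0,0]]]' 45; python3 -m inch '[[[1,0,0,-3,0,0,0],[1,0,0,-6,0,0,0],[1,0,0,-10,0,0,0],[1,0,0,-10,0,0,0]]]'; python3 go.py 597 135 132 2
```

```text
clock: 9.82
ee_pos: [483.1, 156.3, 33.6]
eef_rot: [180.0, 0.0, -12.4]
force: [0.3, 0.2, 0.3]
width: 1.002
clock: 10.45
ee_pos: [483.2, 156.4, 34.2]
eef_rot: [180.0, 0.0, -12.4]
force: [-1.4, 1.5, 6.2]
width: 0.679
clock: 10.95
ee_pos: [484.4, 156.5, 136.3]
eef_rot: [-179.9, -0.3, -12.4]
force: [0.1, 0.3, -2.1]
width: 0.685
shift cm [11.46 -0.32  0.48] rot [-0.001 -0.005 -0.251] | t 10.95 F [ 0.1  0.3 -2.1] w 0.685 dist 11.5 ang 14.0
```

```bash
cat > hc.py <<'E'
from h import *
p,R=tool(); C=cam('wrist'); P=cloud(C); L=(P-p)@R  # tool frame: x jaw, y ~ -world y, z down
d=C['d']; x,y,z=L.transpose(2,0,1)
m=(d>0)&(abs(x)<12)&(-y>48)&(-y<80)&(z>-45)&(z<25); q=L[m]
print('TCP',p.round(1),'n',m.sum()); e=-q[:,1]
t=q[(e>50)&(e<57)]; top=p[2]-np.percentile(t[:,2],3)
print('handle x off',np.median(q[:,0]).round(1),'reach(67)',np.percentile(e,99).round(1),'top z',top.round(1),'opening z',(top-45).round(1),(top-10).round(1),'opening y',(p[1]+np.percentile(e,99)-36).round(1),(p[1]+np.percentile(e,99)-10).round(1))
X,Y,Z=P.transpose(2,0,1)
m=(d>0)&(X>618)&(X<640)&(Z>138)&(Z<152)&(abs(Y-p[1]-45)<25); print('hook tip',m.sum(),P[m].mean(0).round(1) if m.any() else '', Z[m].max().round(1) if m.any() else '')
E
python3 -m inch '[[[1,4,-0.1,0.2,0,0,-0.1],[1,8,-0.2,0.4,0,0,-0.2],[1,11.4,-0.3,0.45,0,0,-0.25],[1,11.4,-0.3,0.45,0,0,-0.25],[1,11.4,-0.3,0.45,0,0,-0.25]]]'; python3 hc.py
```

```text
clock: 11.58
ee_pos: [595.2, 135.2, 130.8]
eef_rot: [-180.0, -0.1, 1.9]
force: [-0.5, 0.5, -2.2]
width: 0.685
TCP [595.2 135.2 130.8] n 1223
handle x off 1.0 reach(67) 65.4 top z 159.4 opening z 114.4 149.4 opening y 164.5 190.5
hook tip 577 [631.9 179.4 145.5] 151.3
```

```bash
python3 -m inch '[[[1,1,-0.15,-0.3,0,0,0],[1,2,-0.15,-0.3,0,0,0],[1,3,-0.15,-0.3,0,0,0],[1,4,-0.15,-0.3,0,0,0],[1,5.4,-0.15,-0.3,0,0,0]]]'; python3 -m inch '[[[1,0,0,0,0,0,0],[1,0,0,0.8,0,0,0],[1,0,0,1.5,0,0,0],[1,0,0,2.0,0,0,0],[1,0,0,2.0,0,0,0]]]'; python3 go.py 470 190 250 2
```

```text
clock: 12.25
ee_pos: [649.9, 138.6, 134.4]
eef_rot: [-180.0, -0.1, 1.9]
force: [0.1, -1.1, -2.0]
width: 0.684
clock: 12.88
ee_pos: [649.6, 138.6, 113.9]
eef_rot: [-180.0, -0.1, 1.9]
force: [0.4, -0.1, -2.1]
width: 0.679
shift cm [-17.76  -5.74 -13.63] rot [-0.    -0.002 -0.002] | t 12.88 F [ 0.4 -0.1 -2.1] w 0.679 dist 23.1 ang 0.0
```

```bash
python3 -m inch '[[[0.15,0,0,0,0,0,0],[0.15,0,0,0,0,0,0],[0.15,0,0,0,0,0,0],[0.15,0,0,0,0,0,0],[0.15,0,0,0,0,0,0]]]'; python3 -m inch '[[[0.15,0,0,-3,0,0,0],[0.15,0,0,-7,0,0,0],[0.1,-1,0,-11,0,0,0],[0,-6,-2,-13,0,0,0],[0,-11,-4,-14,0,0,0]]]'; python3 -m inch '[[[0,-5,-1.5,0,0,0,0],[0,-7,-1.8,0,0,0,0],[0,-7,-1.8,0,0,0,0],[0,-7,-1.8,0,0,0,0]]]'; python3 - <<'E'
from meas import *
C=cam('wrist'); cv2.imwrite('pics/w5.png',C['im']); P=cloud(C); x,y,z=P.transpose(2,0,1); d=C['d']
r=mug(P,d,(457,270)); c=r[0]; print('white',c)
rr=np.hypot(x-c[0],y-c[1]); h=(d>0)&(z>10)&(z<64)&(rr>40)&(rr<70); a=np.degrees(np.arctan2(y-c[1],x-c[0]))[h]; print(np.median(a[(a>60)])-90)
E
python3 go.py 457 270 130 25
```

```text
clock: 13.5
ee_pos: [649.6, 138.6, 114.0]
eef_rot: [-180.0, -0.1, 1.9]
force: [0.7, 0.4, -0.7]
width: 0.85
clock: 14.12
ee_pos: [537.0, 175.1, 254.9]
eef_rot: [-180.0, -0.2, 1.9]
force: [-0.4, 0.6, 0.8]
width: 1.001
clock: 14.62
ee_pos: [467.3, 190.6, 254.6]
eef_rot: [-180.0, -0.2, 1.8]
force: [-0.3, -0.3, -0.2]
width: 0.999
white [456.85552714 270.03095386]
25.292478231022088
shift cm [-0.82 -7.97 12.45] rot [ 0.    -0.004 -0.404] | t 14.68 F [ 0.9  0.5 -0.7] w 0.998 dist 14.8 ang 23.0
```

View pics/w5.png

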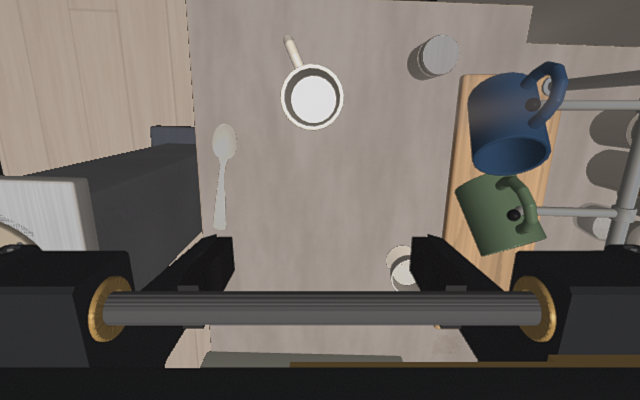

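```bash
python3 -m inch '[[[0,-0.4,-4,4,0,0,-0.15],[0,-0.8,-8,8,0,0,-0.3],[0,-0.8,-8,12,0,0,-0.4],[0,-0.8,-8,12.5,0,0,-0.41],[0,-0.8,-8,12.5,0,0,-0.41]]]'; python3 - <<'E'
from h import *
C=cam('side'); c=C['im'][190:350,200:400]; cv2.imwrite('pics/s6.png',cv2.resize(c,None,fx=3,fy=3,interpolation=cv2.INTER_CUBIC))
E
python3 go.py 456.8 270 34 25.3
```

```text
clock: 15.3
ee_pos: [458.2, 270.0, 130.3]
eef_rot: [179.9, -0.2, 25.2]
force: [1.3, 0.2, -0.1]
width: 1.004
shift cm [-0.21 -0.07  9.68] rot [ 0.001 -0.006 -0.002] | t 15.35 F [-0.4  0.6  0.2] w 0.998 dist 9.7 ang 0.0
```

View pics/s6.png

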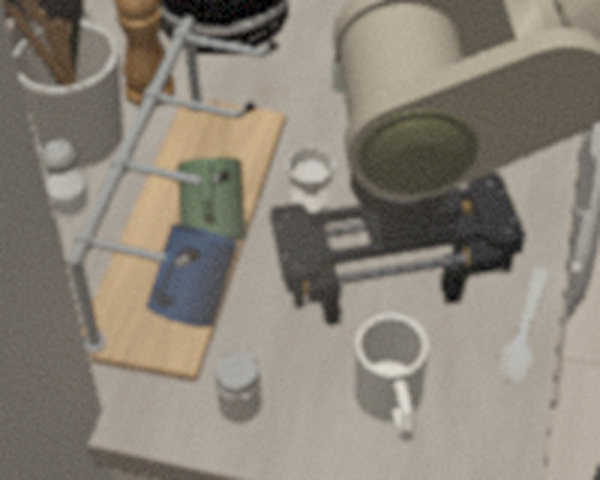

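```bash
python3 -m inch '[[[0,-0.2,0,3.5,0,0,0],[0,-0.2,0,7,0,0,0],[0,-0.2,0,9.6,0,0,0],[0,-0.2,0,9.6,0,0,0]]]'; python3 -m inch '[[[1,0,0,0,0,0,0],[1,0,0,0,0,0,0],[1,0,0,0,0,0,0],[1,0,0,0,0,0,0],[1,0,0,0,0,0,0]]]' 45; python3 -m inch '[[[1,0,0,-3,0,0,0],[1,0,0,-6,0,0,0],[1,0,0,-10,0,0,0],[1,0,0,-10,0,0,0]]]'; python3 go.py 600 46 133 2
```

```text
clock: 15.85
ee_pos: [457.4, 269.1, 35.0]
eef_rot: [179.9, -0.3, 25.1]
force: [1.0, 0.1, 0.6]
width: 1.002
clock: 16.48
ee_pos: [457.7, 269.2, 35.8]
eef_rot: [179.9, -0.3, 25.1]
force: [-1.1, -0.7, 6.1]
width: 0.679
clock: 16.98
ee_pos: [458.2, 269.4, 138.1]
eef_rot: [179.9, -0.6, 25.1]
force: [-0.1, 0.3, -2.3]
width: 0.68
shift cm [ 3.36 26.25  0.6 ] rot [-0.    -0.011  0.403] | t 16.98 F [-0.1  0.3 -2.3] w 0.68 dist 26.5 ang 23.0
```

```bash
python3 -m inch '[[[1,0.7,5.2,0.2,0,0,0.08],[1,1.3,10.5,0.3,0,-0.01,0.16],[1,2,15.7,0.4,0,-0.01,0.24],[1,2.7,21,0.4,0,-0.01,0.32],[1,3.3,26.2,0.4,0,-0.01,0.4]]]';  python3 -m inch '[[[1,0,0,0,0,0,0],[1,0,0,0,0,0,0]]]'; python3 hc.py; python3 go.py 600 46 135 2
```

```text
clock: 17.6
ee_pos: [599.3, 44.6, 133.0]
eef_rot: [-180.0, 0.1, 2.0]
force: [1.6, 0.9, -1.7]
width: 0.683
clock: 17.85
ee_pos: [598.4, 45.0, 131.2]
eef_rot: [-179.9, 0.3, 2.0]
force: [0.2, -0.7, -2.5]
width: 0.678
TCP [598.4  45.  131.2] n 1413
handle x off 0.6 reach(67) 68.4 top z 159.8 opening z 114.8 149.8 opening y 77.4 103.4
hook tip 585 [632.2  86.9 145.9] 151.8
shift cm [ 0.16 -0.04 -0.32] rot [-0.001  0.004  0.001] | t 17.9 F [-0.4  0.3 -2.7] w 0.682 dist 0.4 ang 0.0
```

```bash
python3 -m inch '[[[1,1,0.1,-0.4,0,0,0],[1,2,0.1,-0.4,0,0,0],[1,3,0.1,-0.4,0,0,0],[1,4,0.1,-0.4,0,0,0],[1,5.4,0.1,-0.4,0,0,0]]]'; python3 -m inch '[[[1,0,0,0,0,0,0],[1,0,0,0.8,0,0,0],[1,0,0,1.5,0,0,0],[1,0,0,2.0,0,0,0],[1,0,0,2.0,0,0,0]]]'; python3 hc.py
```

```text
clock: 18.52
ee_pos: [653.1, 46.6, 135.5]
eef_rot: [-179.9, 0.2, 2.1]
force: [0.5, -1.1, -1.9]
width: 0.679
clock: 19.15
ee_pos: [652.8, 46.6, 115.0]
eef_rot: [-179.9, 0.3, 2.1]
force: [0.3, -0.0, -1.4]
width: 0.682
TCP [652.8  46.6 115. ] n 1639
handle x off -0.1 reach(67) 78.6 top z 143.7 opening z 98.7 133.7 opening y 89.2 115.2
hook tip 926 [635.2  84.8 145.7] 152.0
```

```bash
python3 -m inch '[[[0.15,0,0,0,0,0,0],[0.15,0,0,0,0,0,0],[0.15,0,0,0,0,0,0],[0.15,0,0,0,0,0,0],[0.15,0,0,0,0,0,0]]]'; python3 -m inch '[[[0.15,0,0,-3,0,0,0],[0.15,0,0,-7,0,0,0],[0.1,-1,0,-11,0,0,0],[0,-6,-1,-13,0,0,0],[0,-11,-2,-14,0,0,0]]]'; python3 -m inch '[[[0,-5,0,0,0,0,0],[0,-9,0,0,0,0,0],[0,-9,0,0,0,0,0]]]'; python3 - <<'E'
from h import *
C=cam('side'); c=C['im'][60:350,200:400]; cv2.imwrite('pics/s7.png',cv2.resize(c,None,fx=2,fy=2,interpolation=cv2.INTER_CUBIC))
E
python3 go.py 480 -390 260 0
```

```text
clock: 19.82
ee_pos: [653.0, 46.6, 115.5]
eef_rot: [-179.9, 0.2, 2.1]
force: [0.2, -1.2, 1.0]
width: 0.849
clock: 20.45
ee_pos: [541.8, 62.5, 256.9]
eef_rot: [-179.9, 0.1, 2.1]
force: [0.5, -0.3, 0.5]
width: 1.002
clock: 20.82
ee_pos: [450.4, 59.4, 257.8]
eef_rot: [-179.9, 0.1, 2.1]
force: [0.2, -0.6, 0.8]
width: 0.996
shift cm [ 1.2  45.   -0.27] rot [-0.001  0.001  0.036] | t 20.88 F [ 0.1 -0.  -0.2] w 1.0 dist 45.0 ang 2.0
```

View pics/s7.png

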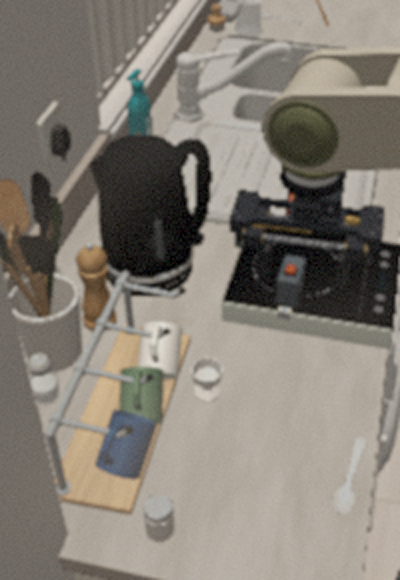

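```bash
python3 -m inch '[[[0,0.2,6,0,0,0,0.01],[0,0.4,12,0,0,0,0.02],[0,0.6,18,0,0,0,0.03],[0,0.9,24,0,0,0,0.036],[0,1.2,30,0,0,0,0.036]]]'; python3 -m inch '[[[0,0,6,0,0,0,0],[0,0,12,0,0,0,0],[0,0,15,0,0,0,0],[0,0,15,0,0,0,0],[0,0,15,0,0,0,0]]]'; python3 - <<'E'
from meas import *
C=cam('wrist'); cv2.imwrite('pics/w8.png',C['im']); P=cloud(C); x,y,z=P.transpose(2,0,1); d=C['d']; print(C['o'])
r=mug(P,d,(517,-444),-1.5); print('rust',r); c=r[0]
rr=np.hypot(x-c[0],y-c[1]); h=(d>0)&(z>10)&(z<64)&(rr>42)&(rr<70); a=np.degrees(np.arctan2(y-c[1],x-c[0]))[h]; print(np.percentile(a,[5,25,50,75,95]),len(a))
E
python3 go.py 517 -444 100 0
```

```text
clock: 21.5
ee_pos: [475.3, -242.9, 257.2]
eef_rot: [-179.9, 0.0, -0.0]
force: [1.0, -0.3, 0.7]
width: 1.003
clock: 22.12
ee_pos: [475.8, -392.4, 256.7]
eef_rot: [-179.9, 0.0, 0.0]
force: [0.5, 0.3, -0.4]
width: 0.999
[ 476.600229   -322.74600348  402.1691491 ]
rust (array([ 515.91990398, -445.33651163]), np.float64(-18.329253142642102), np.int64(822), np.int64(266), np.float64(2.9502398938210854))
[66.17792052 69.38242115 72.05638574 74.06722024 75.36929269] 296
shift cm [ 4.12  5.21 15.7 ] rot [-0.001  0.     0.001] | t 22.18 F [-0.1  0.4  0.1] w 0.999 dist 17.0 ang 0.0
```

```bash
python3 -m inch '[[[0,1,1.3,4,0,0,0.08],[0,2,2.6,8,0,0,0.16],[0,3,4,12,0,0,0.24],[0,4,5.3,15,0,0,0.32],[0,4,5.3,15,0,0,0.32]]]'; python3 go.py 515.9 -445.3 32.5 -18.3
```

```text
clock: 22.8
ee_pos: [515.8, -443.6, 104.9]
eef_rot: [-179.8, 0.2, -18.2]
force: [-0.1, 0.4, -0.2]
width: 1.002
shift cm [0.09 0.19 7.24] rot [-0.003  0.004  0.002] | t 22.8 F [-0.1  0.4 -0.2] w 1.002 dist 7.2 ang 0.0
```

```bash
python3 -m inch '[[[0,0.1,0.2,3,0,0,0],[0,0.1,0.2,6,0,0,0],[0,0.1,0.2,7.1,0,0,0],[0,0.1,0.2,7.1,0,0,0]]]'; python3 -m inch '[[[1,0,0,0,0,0,0],[1,0,0,0,0,0,0],[1,0,0,0,0,0,0],[1,0,0,0,0,0,0],[1,0,0,0,0,0,0]]]' 45; python3 -m inch '[[[1,0,0,-4,0,0,0],[1,0,0,-8,0,0,0],[1,0,0,-12,0,0,0],[1,0,0,-16,0,0,0],[1,0,0,-17,0,0,0]]]'; python3 go.py 440 -200 205 0
```

```text
clock: 23.3
ee_pos: [516.3, -445.3, 35.1]
eef_rot: [-179.9, 0.2, -18.1]
force: [-0.7, -0.4, 0.3]
width: 1.001
clock: 23.92
ee_pos: [516.4, -445.5, 35.8]
eef_rot: [-179.9, 0.1, -18.1]
force: [-1.8, 1.2, 5.6]
width: 0.684
clock: 24.55
ee_pos: [517.1, -446.4, 207.7]
eef_rot: [-180.0, -0.0, -18.1]
force: [0.2, -0.6, -2.7]
width: 0.678
shift cm [-15.   -21.02   0.27] rot [-0.    -0.    -0.316] | t 24.55 F [ 0.2 -0.6 -2.7] w 0.678 dist 25.8 ang 18.0
```

```bash
python3 -m inch '[[[1,-3,-4.2,0,0,0,-0.06],[1,-6,-8.4,0,0,0,-0.12],[1,-9,-12.6,0,0,0,-0.18],[1,-12,-16.8,0,0,0,-0.25],[1,-15,-21,0,0,0,-0.32]]]'; python3 go.py 460 -45 205 2; python3 -m inch '[[[1,0.5,-4,0,0,0,-0.01],[1,1,-8,0,0,0,-0.02],[1,1.5,-12,0,0,0,-0.03],[1,2,-15.5,0,0,0,-0.035],[1,2,-15.5,0,0,0,-0.035]]]'; python3 go.py 600 -44 137 2
```

```text
clock: 25.18
ee_pos: [438.7, -198.2, 206.1]
eef_rot: [-179.9, 0.1, 0.3]
force: [0.5, -0.2, -1.4]
width: 0.682
shift cm [  2.22 -15.31   0.13] rot [-0.002  0.001 -0.029] | t 25.18 F [ 0.5 -0.2 -1.4] w 0.682 dist 15.5 ang 2.0
clock: 25.8
ee_pos: [457.3, -41.3, 204.9]
eef_rot: [-179.8, 0.2, 2.5]
force: [0.4, -0.9, -2.2]
width: 0.676
shift cm [14.27  0.92  6.74] rot [-0.003  0.004  0.009] | t 25.8 F [ 0.4 -0.9 -2.2] w 0.676 dist 15.8 ang 1.0
```

```bash
python3 -m inch '[[[1,5,0.3,1,0,0,0],[1,10,0.6,3,0,0,0.01],[1,14.2,0.9,6.6,0,0.003,0.01],[1,14.2,0.9,6.6,0,0.003,0.01],[1,14.2,0.9,6.6,0,0.003,0.01]]]'; python3 hc.py; python3 - <<'E'
from h import *
C=cam('wrist'); cv2.imwrite('pics/w9.png',C['im'])
E
```

```text
clock: 26.42
ee_pos: [598.7, -44.5, 138.3]
eef_rot: [-179.8, 0.1, 1.9]
force: [-0.5, -0.1, -2.2]
width: 0.681
TCP [598.7 -44.5 138.3] n 1178
handle x off 1.4 reach(67) 65.5 top z 164.2 opening z 119.2 154.2 opening y -15.0 11.0
hook tip 452 [634.1  -2.8 146.2] 151.5
```

View pics/w9.png

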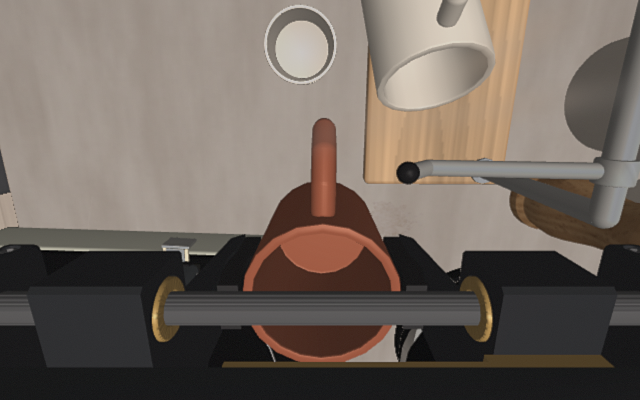

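```bash
python3 -m inch '[[[1,1,0,0.15,0,0,0],[1,2,0,0.15,0,0,0],[1,3,0,0.15,0,0,0],[1,4,0,0.15,0,0,0],[1,5.6,0,0.15,0,0,0]]]'; python3 -m inch '[[[1,0,0,0,0,0,0],[1,0,0,0.8,0,0,0],[1,0,0,1.5,0,0,0],[1,0,0,2.0,0,0,0],[1,0,0,2.0,0,0,0]]]'
```

```text
clock: 27.15
ee_pos: [655.6, -42.4, 138.3]
eef_rot: [-179.9, -0.1, 1.9]
force: [-0.7, -0.1, -2.1]
width: 0.682
clock: 27.78
ee_pos: [655.3, -42.4, 117.8]
eef_rot: [-179.8, -0.0, 1.9]
force: [-1.9, 0.1, -1.6]
width: 0.679
```

```bash
python3 -m inch '[[[0.15,0,0,0,0,0,0],[0.15,0,0,0,0,0,0],[0.15,0,0,0,0,0,0],[0.15,0,0,0,0,0,0],[0.15,0,0,0,0,0,0]]]'; python3 -m inch '[[[0.15,0,0,-3,0,0,0],[0.15,0,0,-7,0,0,0],[0.1,-1,0,-11,0,0,0],[0,-6,-3,-14,0,0,0],[0,-11,-8,-16,0,0,0]]]'; python3 -m inch '[[[0,-4,-5,-2,0,0,0],[0,-8,-10,-4,0,0,0],[0,-8,-14,-4,0,0,0],[0,-8,-14,-4,0,0,0]]]'; python3 - <<'E'
from h import *
p,R=tool(); print(p.round(1))
C=cam('wrist'); cv2.imwrite('pics/w10.png',C['im']); np.savez('w10.npz',**{k:v for k,v in C.items() if k!='c'})
C=cam('side'); cv2.imwrite('pics/s10.png',C['im']); np.savez('s10.npz',**{k:v for k,v in C.items() if k!='c'})
E
```

```text
clock: 28.4
ee_pos: [655.4, -42.4, 117.9]
eef_rot: [-179.8, -0.0, 1.9]
force: [-0.6, 0.1, 0.1]
width: 0.85
clock: 29.02
ee_pos: [551.4, 24.6, 275.4]
eef_rot: [-179.9, -0.1, 1.8]
force: [0.4, 1.1, 0.7]
width: 0.998
clock: 29.52
ee_pos: [466.2, 164.2, 316.3]
eef_rot: [-179.8, -0.2, 2.0]
force: [-0.1, -1.3, 0.1]
width: 1.001
[466.2 164.2 316.3]
```

View pics/w10.png

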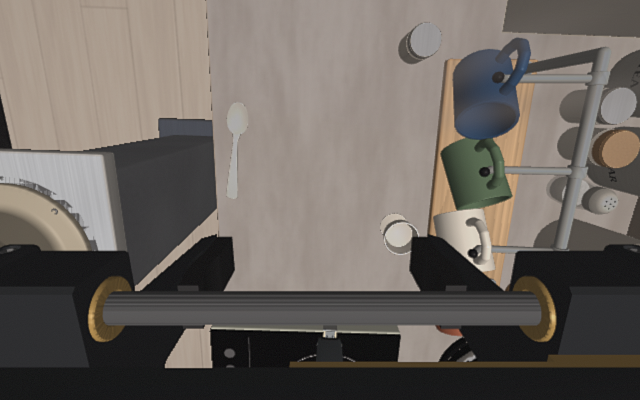

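```bash
python3 go.py 486 -100 270 0;  python3 -m inch '[[[0,0.4,5.3,0.9,0,0,0.01],[0,0.8,10.6,1.8,0,0,0.02],[0,1.2,16,2.7,0,0,0.03],[0,1.6,21.3,3.6,0,0,0.035],[0,2,26.5,4.6,0,0,0.035]]]'; python3 -m inch '[[[0,0,0,0,0,0,0],[0,0,0,0,0,0,0]]]'; python3 - <<'E'
from h import *
C=cam('wrist'); cv2.imwrite('pics/w11.png',C['im']); np.savez('w11.npz',**{k:v for k,v in C.items() if k!='c'})
P=cloud(C); d=C['d']; x,y,z=P.transpose(2,0,1)
t=(d>0)&(z>108)&(z<122)&(abs(x-486)<60)&(y<-60)&(y>-190); q=P[t][:,:2].astype(np.float32); print(t.sum(),np.median(z[t]),cv2.minAreaRect(q),np.percentile(q,[1,99],axis=0).round(1))
hsv=cv2.cvtColor(C['im'],cv2.COLOR_BGR2HSV); o=(hsv[...,0]<18)&(hsv[...,1]>150)&(hsv[...,2]>100)&(d>0)&(abs(x-486)<40)&(z>100); print('lock',o.sum(),P[o].mean(0).round(1) if o.any() else '', np.nonzero(o)[0].mean() if o.any() else 0)
for a in (380,420,450,520,560):
    m=(d>0)&(abs(z-55)<6)&(abs(x-a)<6)&(y<-40); print('hob left edge',a,np.percentile(y[m],[98,100]).round(1) if m.any() else None,np.median(z[m]).round(1))
m=(d>0)&(abs(z-55)<6)&(y<-80)&(y>-130); print('hob x',np.percentile(x[m],[1,99]).round(1))
E
```

```text
shift cm [ 1.05 26.24  4.5 ] rot [-0.002 -0.002  0.032] | t 29.62 F [-0.4  0.1  0.8] w 0.999 dist 26.6 ang 2.0
clock: 30.25
ee_pos: [495.3, -105.5, 268.5]
eef_rot: [-179.9, -0.1, -0.3]
force: [-0.0, 0.5, -0.3]
width: 1.003
clock: 30.5
ee_pos: [495.1, -106.0, 268.4]
eef_rot: [-179.9, -0.1, -0.4]
force: [-0.4, 0.3, 0.5]
width: 1.003
2115 116.03766727739526 ((487.8046875, -127.14596557617188), (68.33861541748047, 35.86956787109375), 88.30415344238281) [[ 469.8 -159. ]
 [ 505.5  -93.5]]
lock 288 [ 488.2 -113.9  126.4] 195.45138888888889
hob left edge 380 [-91.4 -90.3] 54.4
hob left edge 420 [-92.6 -90.4] 54.5
hob left edge 450 [-92.8 -90.1] 54.5
hob left edge 520 [-92.  -89.9] 54.5
hob left edge 560 [-92.3 -90. ] 54.6
hob x [312.  730.2]
```

View pics/w11.png

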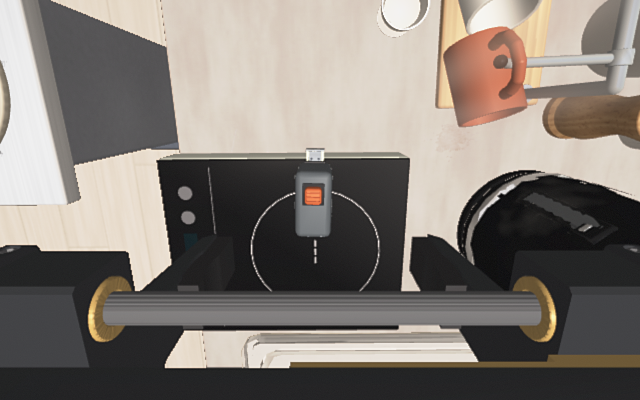

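```bash
python3 -m inch '[[[0,-0.4,1,4,0,0,0.01],[0,-0.7,2.1,8,0,0,0.02],[0,-0.7,2.1,12,0,0,0.02],[0,-0.7,2.1,15,0,0,0.02],[0,-0.7,2.1,15,0,0,0.02]]]'; python3 go.py 487.8 -127 76 -1.5
```

```text
clock: 31.18
ee_pos: [487.7, -124.7, 117.6]
eef_rot: [-179.8, 0.1, -1.4]
force: [0.7, 0.6, 0.5]
width: 1.002
shift cm [0.02 0.25 4.16] rot [-0.004  0.001  0.002] | t 31.18 F [0.7 0.6 0.5] w 1.002 dist 4.2 ang 0.0
```

```bash
python3 -m inch '[[[0,0,0.2,2,0,0,0],[0,0,0.25,4.1,-0.003,0,0],[0,0,0.25,4.1,-0.003,0,0]]]'; python3 -m inch '[[[1,0,0,0,0,0,0],[1,0,0,0,0,0,0],[1,0,0,0,0,0,0],[1,0,0,0,0,0,0],[1,0,0,0,0,0,0]]]' 40;python3 -m inch '[[[1,0,0,0,0,0,0],[1,0,0,0,0,0,0],[1,0,0,0,0,0,0],[1,0,0,0,0,0,0]]]'; python3 go.py 475 300 160 0
```

```text
clock: 31.55
ee_pos: [487.7, -126.6, 77.2]
eef_rot: [-180.0, 0.1, -1.3]
force: [-0.2, -1.2, -0.2]
width: 0.994
clock: 32.17
ee_pos: [487.8, -126.6, 77.3]
eef_rot: [-180.0, 0.1, -1.3]
force: [-0.0, -0.2, 1.0]
width: 0.457
clock: 32.67
ee_pos: [487.4, -126.6, 77.2]
eef_rot: [-179.9, 0.1, -1.3]
force: [-6.2, -1.1, 3.9]
width: 0.404
shift cm [ -2.24 -42.63  -8.23] rot [-0.001  0.002 -0.023] | t 32.67 F [-6.2 -1.1  3.9] w 0.404 dist 43.5 ang 1.0
```

```bash
python3 -m inch '[[[1,0,0,-2,0,0,0],[1,0,0,-3,0,0,0],[1,-0.3,-4,-3,0,0,-0.01],[1,-0.6,-8.5,-3,0,0,-0.02],[1,-0.9,-13,-3,0,0,-0.02]]]'; python3 -m inch '[[[1,-0.2,-5,1,0,0,0],[1,-0.4,-10,2,0,0,0],[1,-0.5,-15,3,0,0,0],[1,-0.7,-20,3.5,0,0,0],[1,-0.8,-25,4,0,0,0]]]'; python3 go.py 470 320 65 0
```

```text
clock: 33.3
ee_pos: [481.3, 4.9, 107.0]
eef_rot: [-179.9, 0.1, -0.2]
force: [0.3, 0.2, -4.3]
width: 0.405
clock: 33.92
ee_pos: [473.7, 256.8, 66.8]
eef_rot: [-179.9, 0.1, -0.2]
force: [0.2, -0.6, -5.7]
width: 0.403
shift cm [-0.39 -6.32  0.19] rot [-0.002  0.002 -0.003] | t 33.92 F [ 0.2 -0.6 -5.7] w 0.403 dist 6.3 ang 0.0
```

```bash
python3 -m inch '[[[1,-0.2,-3,0,0,0,0],[1,-0.4,-5.3,0,0,0,0],[1,-0.4,-5.3,0,0,0,0],[1,-0.4,-5.3,0,0,0,0]]]'; python3 - <<'E'
from h import *
p,R=tool(); print(p.round(1))
C=cam('wrist'); cv2.imwrite('pics/w12.png',C['im']); np.savez('w12.npz',**{k:v for k,v in C.items() if k!='c'})
P=cloud(C); d=C['d']; x,y,z=P.transpose(2,0,1)
for a in (400,430,510,540,570):
    m=(d>0)&(abs(z)<6)&(abs(x-a)<6)&(y>300); print('end',a,np.percentile(y[m],[99,100]).round(1),np.median(z[m]).round(1))
m=(d>0)&(abs(x-p[0])<14)&(y>p[1]+30)&(y<p[1]+62)&(z>p[2]-35)&(z<p[2]+5); q=P[m]
for a in range(30,62,2):
    k=abs(q[:,1]-p[1]-a)<1; print(a,k.sum(),(q[k][:,2].max()-p[2]).round(1) if k.any() else None, end='; ')
E
```

```text
clock: 34.42
ee_pos: [469.8, 309.2, 66.4]
eef_rot: [-179.9, 0.2, -0.2]
force: [0.5, -0.8, -3.9]
width: 0.403
[469.8 309.2  66.4]
end 400 [378.9 379.5] -0.8
end 430 [379.4 380. ] -0.7
end 510 [379.2 379.8] -0.6
end 540 [379.1 379.8] -0.6
end 570 [379.7 379.7] -0.5
30 0 None; 32 30 5.0; 34 615 4.9; 36 223 -12.1; 38 141 -15.2; 40 141 -15.5; 42 141 -16.2; 44 142 -15.7; 46 165 -16.0; 48 200 -16.6; 50 0 None; 52 0 None; 54 0 None; 56 0 None; 58 0 None; 60 0 None;
```

View pics/w12.png

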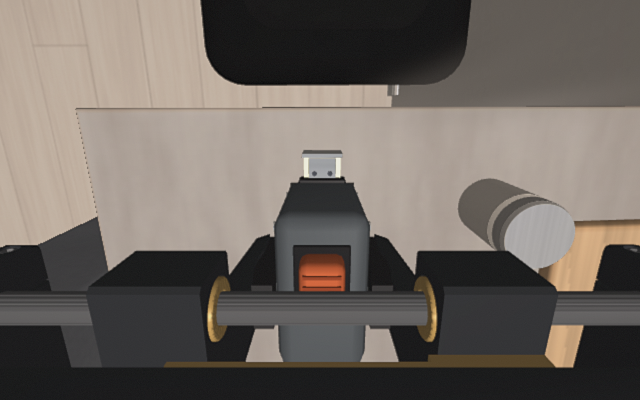

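```bash
python3 - <<'E'
from h import *
C=dict(np.load('w12.npz')); P=cloud(C)
for u,v in [(330,40),(330,75),(220,40),(450,70),(600,50)]: print(u,v,P[v,u].round(0))
E
python3 go.py 470 338 40 0
```

```text
330 40 [ 483.  477. -309.]
330 75 [ 483.  429. -316.]
220 40 [ 319.  478. -310.]
450 70 [ 669.  436. -318.]
600 50 [701. 425. -76.]
shift cm [-0.   -2.89  2.66] rot [-0.001  0.003 -0.004] | t 34.48 F [ 0.9  0.  -4.7] w 0.406 dist 3.9 ang 0.0
```

```bash
python3 -m inch '[[[1,0,-1.5,0.5,0,0,0],[1,0,-2.9,1.5,0,0,0],[1,0,-2.9,2.2,0,0,0],[1,0,-2.9,2.4,0,0,0],[1,0,-2.9,2.4,0,0,0]]]'; python3 - <<'E'
from h import *
p,R=tool(); print(p.round(1))
C=cam('wrist'); cv2.imwrite('pics/w13.png',C['im'][60:260,200:450])
P=cloud(C); d=C['d']; x,y,z=P.transpose(2,0,1)
for a in (430,510,540):
    m=(d>0)&(abs(z)<6)&(abs(x-a)<6)&(y>300); print('end',a,y[m].max().round(1))
m=(d>0)&(abs(x-p[0])<9)&(y>p[1]+38)&(y<p[1]+62)&(z>p[2]-30)&(z<p[2]+5); print('hook outer y',np.percentile(y[m],[95,100]).round(1),'blade z',np.median(z[m]).round(1))
E
python3 go.py 470 338 22 0
```

```text
clock: 35.1
ee_pos: [470.0, 337.8, 42.5]
eef_rot: [-179.9, 0.2, -0.3]
force: [-0.6, 0.2, -5.2]
width: 0.405
[470.  337.8  42.5]
end 430 380.1
end 510 380.3
end 540 380.4
hook outer y [385.6 385.8] blade z 24.9
shift cm [-0.01 -0.01  2.08] rot [-0.001  0.003 -0.004] | t 35.15 F [-0.5  0.6 -5.5] w 0.404 dist 2.1 ang 0.0
```

```bash
python3 -m inch '[[[1,0,-0.1,0.6,0,0.003,0],[1,0,-0.1,1.2,0,0.003,0],[1,0,-0.1,1.7,0,0.003,0],[1,0,-0.1,1.9,0,0.003,0],[1,0,-0.1,1.9,0,0.003,0]]]'; python3 -m inch '[[[1,0,0,0.1,0,0,0],[1,0,0,0.15,0,0,0],[1,0,0,0.15,0,0,0]]]'
```

```text
clock: 35.78
ee_pos: [470.1, 338.9, 23.6]
eef_rot: [-179.9, -0.0, -0.3]
force: [0.6, 0.9, -4.8]
width: 0.402
clock: 36.15
ee_pos: [470.2, 338.9, 22.3]
eef_rot: [-179.9, -0.0, -0.3]
force: [0.7, -0.3, -3.8]
width: 0.403
```

```bash
python3 -m inch '[[[1,0,0,0.05,0,0,0],[1,0,0,0.1,0,0,0],[1,0,0,0.1,0,0,0],[1,0,0,0.1,0,0,0]]]'; python3 - <<'E'
from h import *
p,R=tool()
C=cam('wrist'); P=cloud(C); d=C['d']; x,y,z=P.transpose(2,0,1)
for a in (430,510,540):
    m=(d>0)&(abs(z)<6)&(abs(x-a)<6)&(y>300); print('end',a,y[m].max().round(1))
m=(d>0)&(abs(x-p[0])<9)&(y>p[1]+38)&(y<p[1]+62)&(z>p[2]-30)&(z<p[2]+5); print('hook outer y',np.percentile(y[m],[95,100]).round(1),'blade z',np.median(z[m]).round(1),np.percentile(z[m],[5,95]))
E
```

```text
clock: 36.65
ee_pos: [470.2, 338.9, 22.2]
eef_rot: [-179.9, -0.0, -0.2]
force: [-4.5, -2.1, 7.0]
width: 0.402
end 430 380.2
end 510 380.4
end 540 380.4
hook outer y [386.6 386.8] blade z 4.5 [-2.12192727  5.72922713]
```

```bash
python3 -m inch '[[[1,0,0.2,-0.05,0,0,0],[1,0,0.6,-0.05,0,0,0],[1,0,1.2,-0.05,0,0,0],[1,0,2,-0.05,0,0,0],[1,0,3,-0.05,0,0,0]]]'; python3 - <<'E'
from h import *
p,R=tool()
C=cam('wrist'); P=cloud(C); d=C['d']; x,y,z=P.transpose(2,0,1)
m=(d>0)&(abs(z)<6)&(abs(x-530)<20)&(y>300); print('end',y[m].max().round(1))
m=(d>0)&(abs(x-p[0])<9)&(y>p[1]+38)&(y<p[1]+110)&(z>-3)&(z<12); print('hook outer y',y[m].max().round(1),'blade z',np.percentile(z[m],[5,50,95]).round(1))
E
python3 go.py 470 308 22 0
```

```text
clock: 37.33
ee_pos: [470.0, 308.3, 22.6]
eef_rot: [-179.9, -0.0, -0.3]
force: [0.1, 2.1, -5.1]
width: 0.405
end 380.1
hook outer y 382.1 blade z [3.2 4.7 6.1]
shift cm [-0.01 -0.08  0.05] rot [-0.001 -0.    -0.005] | t 37.38 F [ 1.3  0.8 -5.2] w 0.407 dist 0.1 ang 0.0
```

```bash
python3 -m inch '[[[1,0,2,0.03,0,0,0],[1,0,4.5,0.03,0,0,0],[1,0,7,0.03,0,0,0],[1,0,9.5,0.03,0,0,0],[1,0,12,0.03,0,0,0]]]';python3 -m inch '[[[1,0,2,0,0,0,0],[1,0,4.5,0,0,0,0],[1,0,7,0,0,0,0],[1,0,9.5,0,0,0,0],[1,0,12,0,0,0,0]]]'; python3 go.py 470 -56 22.2 0
```

```text
clock: 38.0
ee_pos: [469.2, 185.8, 22.2]
eef_rot: [-180.0, -0.0, -0.3]
force: [-0.1, 2.5, -4.3]
width: 0.404
clock: 38.62
ee_pos: [468.1, 64.5, 22.3]
eef_rot: [-180.0, 0.0, -0.3]
force: [0.7, 1.5, -4.5]
width: 0.402
shift cm [ 0.25 12.05 -0.  ] rot [-0.001  0.    -0.006] | t 38.62 F [ 0.7  1.5 -4.5] w 0.402 dist 12.1 ang 0.0
```

```bash
python3 -m inch '[[[1,0,2.5,0,0,0,0],[1,0.1,5,0,0,0,0],[1,0.1,7.5,0,0,0,-0.004],[1,0.1,9.5,0,0,0,-0.004],[1,0.1,11,0,0,0,-0.005]]]'; python3 -m inch '[[[1,0,0.2,0,0,0,0],[1,0,0.4,0,0,0,0],[1,0,0.6,0,0,0,0],[1,0,0.7,0,0,0,0]]]'; python3 -m inch '[[[1,0,0.1,0.02,0,0,0],[1,0,0.2,0.02,0,0,0],[1,0,0.3,0.02,0,0,0]]]'
```

```text
clock: 39.25
ee_pos: [468.1, -46.6, 22.3]
eef_rot: [-179.9, 0.0, -0.1]
force: [0.8, 2.5, -4.3]
width: 0.406
clock: 39.75
ee_pos: [468.1, -53.4, 22.3]
eef_rot: [-179.9, 0.0, -0.1]
force: [1.3, 2.4, -4.8]
width: 0.41
clock: 40.12
ee_pos: [468.1, -54.5, 22.2]
eef_rot: [-179.8, 0.0, -0.1]
force: [3.8, 22.4, 1.3]
width: 0.403
```

```bash
python3 -m inch '[[[1,0,0,0.05,0,0,0],[1,0,0,0.05,0,0,0]]]'; python3 -m inch '[[[0.5,0,0,0,0,0,0],[0.4,0,0,0,0,0,0],[0.3,0,0,0,0,0,0],[0.3,0,0,0,0,0,0]]]';  python3 -m inch '[[[0.3,0,0,-2,0,0,0],[0.3,0,0,-5,0,0,0],[0.3,0,0,-9,0,0,0],[0.3,0,0,-13,0,0,0],[0.3,0,4,-15,0,0,0]]]'; python3 - <<'E'
from h import *
C=cam('wrist'); cv2.imwrite('pics/w14.png',C['im']); np.savez('w14.npz',**{k:v for k,v in C.items() if k!='c'})
p,_=tool(); print(p.round(1)); P=cloud(C); d=C['d']; x,y,z=P.transpose(2,0,1)
t=(d>0)&(z>54)&(z<66)&(abs(x-468)<40)&(y>-95)&(y<20); q=P[t][:,:2].astype(np.float32); print(t.sum(),np.median(z[t]),cv2.minAreaRect(q),np.percentile(q,[1,99],axis=0).round(1))
hsv=cv2.cvtColor(C['im'],cv2.COLOR_BGR2HSV); o=(hsv[...,0]<18)&(hsv[...,1]>150)&(hsv[...,2]>100)&(d>0)&(abs(x-468)<40)&(z>55)&(z<85); print('lock',o.sum(),P[o].mean(0).round(1) if o.any() else '',np.percentile(z[o],[50,95]).round(1) if o.any() else '')
for a in (400,420,520,540):
    m=(d>0)&(abs(z-55)<6)&(abs(x-a)<6)&(y<-40); print('hob',a,y[m].max().round(1) if m.any() else None,end=' ')
C=cam('side'); cv2.imwrite('pics/s14.png',cv2.resize(C['im'][190:360,200:400],None,fx=3,fy=3,interpolation=cv2.INTER_CUBIC))
E
```

```text
clock: 40.38
ee_pos: [468.2, -54.4, 22.2]
eef_rot: [-179.8, 0.0, -0.1]
force: [-2.1, 6.0, 6.2]
width: 0.405
clock: 40.88
ee_pos: [468.2, -54.5, 22.1]
eef_rot: [-179.8, 0.0, -0.1]
force: [0.0, 0.3, 0.4]
width: 0.699
clock: 41.5
ee_pos: [468.6, -94.4, 174.1]
eef_rot: [-179.8, -0.1, 0.1]
force: [0.5, 0.8, 0.2]
width: 0.699
[469.5 -99.4 175.8]
3534 60.77524224634641 ((468.2011413574219, -57.98003005981445), (79.5829086303711, 74.0268783569336), 0.009623256511986256) [[437.  -94.8]
 [499.4 -21.8]]
lock 53 [466.8 -41.3  71.3] [71.3 72.4]
hob 400 -90.0 hob 420 -90.0 hob 520 -89.9 hob 540 -89.8
```

View pics/w14.png

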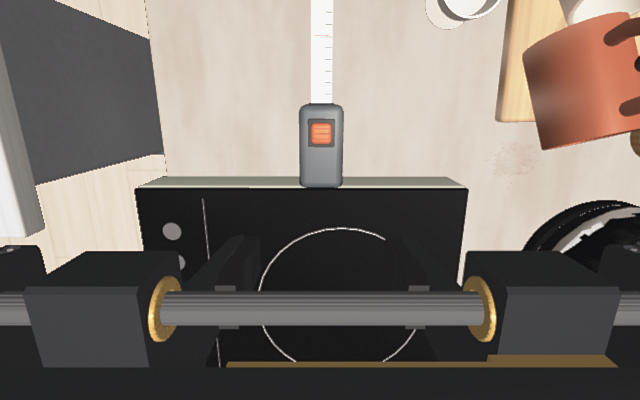

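```bash
python3 - <<'E'
from h import *
C=dict(np.load('w14.npz')); print(onz(C,np.array([309,333,321,321]),np.array([133,133,122,144]),73).round(1))
E
python3 go.py 467.5 -43 110 0; python3 -m inch '[[[1,-0.1,-2,1,0,0,0],[1,-0.1,-4,3,0,0,0],[1,-0.1,-5.6,5,0,0,0],[1,-0.2,-5.6,6.5,0,0,0],[1,-0.2,-5.6,6.5,0,0,0]]]'; python3 -m inch '[[[1,0,0,0,0,0,0],[1,0,0,0,0,0,0]]]'; python3 go.py 467.5 -43 74 0
```

```text
[[460.2 -42.4  73. ]
 [478.4 -42.3  73. ]
 [469.3 -34.2  73. ]
 [469.3 -50.6  73. ]]
shift cm [-0.21 -5.46  6.41] rot [-0.001 -0.004 -0.004] | t 41.6 F [0.2 0.2 0.6] w 0.703 dist 8.4 ang 0.0
clock: 42.22
ee_pos: [466.3, -39.7, 107.4]
eef_rot: [-179.8, -0.0, -0.1]
force: [-0.3, 0.2, -0.3]
width: 0.156
clock: 42.48
ee_pos: [466.3, -39.3, 107.6]
eef_rot: [-179.8, -0.0, -0.1]
force: [0.6, -0.2, 0.0]
width: 0.004
shift cm [0.12 0.38 3.36] rot [-0.003 -0.    -0.002] | t 42.48 F [ 0.6 -0.2  0. ] w 0.004 dist 3.4 ang 0.0
```

```bash
python3 -m inch '[[[1,0.2,0.32,1.5,0,0,0],[1,0.2,0.32,2.6,0,0,0],[1,0.2,0.32,3.2,0,0,0],[1,0.2,0.32,3.2,0,0,0]]]'; python3 -m inch '[[[1,0,0,0.2,0,0,0],[1,0,0,0.4,0,0,0],[1,0,0,0.6,0,0,0],[1,0,0,0.8,0,0,0],[1,0,0,0.8,0,0,0]]]'; python3 -m inch '[[[1,0,0,0.1,0,0,0],[1,0,0,0.1,0,0,0]]]'
```

```text
clock: 42.98
ee_pos: [468.1, -42.4, 75.1]
eef_rot: [-179.8, 0.0, -0.1]
force: [0.1, -0.4, 0.2]
width: 0.007
clock: 43.6
ee_pos: [468.3, -42.5, 67.1]
eef_rot: [-179.8, 0.0, -0.1]
force: [-0.5, 0.7, 4.9]
width: 0.002
clock: 43.85
ee_pos: [468.5, -42.5, 67.0]
eef_rot: [-179.8, -0.0, -0.1]
force: [-4.4, 1.4, 15.1]
width: 0.005
```

```bash
python3 -m inch '[[[1,0,0,-2,0,0,0],[1,0,0,-6,0,0,0],[1,0,0,-11,0,0,0],[1,0,-4,-15,0,0,0],[1,-0.5,-8,-19,0,0,0]]]'; python3 -m inch '[[[1,-0.5,-5,-1,0,0,0],[1,-1,-10,-2,0,0,0],[1,-1.5,-13,-3,0,0,0],[1,-2,-14,-4,0,0,0],[1,-2,-14,-4,0,0,0]]]'; python3 - <<'E'
from h import *
p,_=tool(); print(p.round(1)); C=cam('wrist'); cv2.imwrite('pics/w15.png',C['im']); P=cloud(C); d=C['d']; x,y,z=P.transpose(2,0,1)
for a in (400,430,510,540):
    m=(d>0)&(abs(z)<6)&(abs(x-a)<8)&(y>300); print('end',a,y[m].max().round(1),end=' ')
m=(d>0)&(abs(x-469)<9)&(y>340)&(y<400)&(z>-4)&(z<15); print('hook outer',y[m].max().round(1),'blade z',np.median(z[m]).round(1))
C=cam('side'); cv2.imwrite('pics/s15.png',cv2.resize(C['im'][180:360,200:400],None,fx=3,fy=3,interpolation=cv2.INTER_CUBIC)); P=cloud(C); d=C['d']; x,y,z=P.transpose(2,0,1)
hsv=cv2.cvtColor(C['im'],cv2.COLOR_BGR2HSV); o=(hsv[...,0]<15)&(hsv[...,1]>120)&(d>0)&(abs(x-468)<25)&(abs(y+43)<30)&(z>55)&(z<90); print('lock z',np.percentile(z[o],[50,90]).round(1) if o.any() else '',o.sum())
m=(d>0)&(abs(z-55)<7)&(abs(x-420)<10)&(y<0); print('hob y side cam',np.percentile(y[m],99).round(1))
m=(d>0)&(z>57)&(z<66)&(abs(x-468)<14)&(y<0)&(y>-130); print('case top y',np.percentile(y[m],[2,98]).round(1))
E
```

```text
clock: 44.48
ee_pos: [463.3, 37.8, 258.2]
eef_rot: [-179.8, -0.0, -0.2]
force: [0.8, 0.4, 0.6]
width: 0.007
clock: 45.1
ee_pos: [443.7, 177.6, 298.9]
eef_rot: [-179.8, -0.1, -0.2]
force: [0.1, 0.1, -0.1]
width: 0.005
[443.7 177.6 298.9]
end 400 377.1 end 430 377.2 end 510 377.1 end 540 376.6 hook outer 376.5 blade z 1.4
lock z [67.1 69.3] 20
hob y side cam -87.4
case top y [-55.8 -19.4]
```

View pics/s15.png

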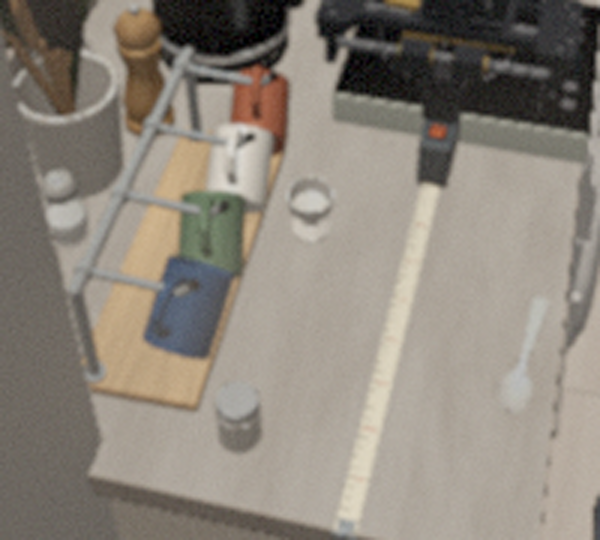

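View pics/w15.png

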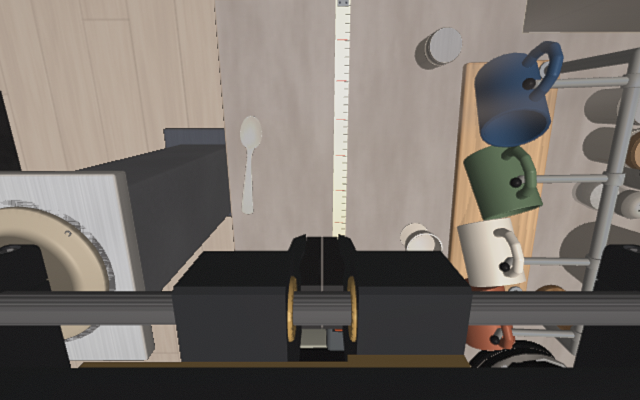

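```bash
python3 -m inch '[[[1,-0.5,-4,0,0,0,0],[1,-1,-8,0,0,0,0],[1,-1,-12,0,0,0,0],[1,-1,-12,0,0,0,0]]]'; python3 - <<'E'
from h import *
p,_=tool(); print(p.round(1)); C=cam('wrist'); P=cloud(C); d=C['d']; x,y,z=P.transpose(2,0,1)
for a in (400,430,510,540):
    m=(d>0)&(abs(z)<6)&(abs(x-a)<8)&(y>300)&(y<400); print('end',a,y[m].max().round(1),end=' ')
m=(d>0)&(abs(x-469)<9)&(y>340)&(y<400)&(z>-4)&(z<15); print('hook outer',y[m].max().round(1),'z',np.median(z[m]).round(1))
hsv=cv2.cvtColor(C['im'],cv2.COLOR_BGR2HSV)
bl=(hsv[...,0]>100)&(hsv[...,0]<125)&(hsv[...,1]>90)&(d>0)&(x>600)&(z>115); print('blue handle top',np.percentile(P[bl],[2,50,98],axis=0).round(0).tolist())
C=cam('side'); P=cloud(C); d=C['d']; x,y,z=P.transpose(2,0,1)
m=(d>0)&(z>57)&(z<66)&(abs(x-468)<14)&(y<0)&(y>-130); print('case top y',np.percentile(y[m],[2,98]).round(1)); m=(d>0)&(abs(z-55)<7)&(abs(x-420)<10)&(y<0); print('hob',np.percentile(y[m],99).round(1)); print(ctrl.get_state()['force'].round(1))
E
```

```text
clock: 45.7
ee_pos: [434.4, 297.5, 297.6]
eef_rot: [-179.9, 0.1, -0.2]
force: [0.8, -0.3, -0.5]
width: 0.002
[434.4 297.5 297.6]
end 400 378.6 end 430 378.6 end 510 379.7 end 540 379.7 hook outer 382.2 z 1.5
blue handle top [[611.0, 233.0, 116.0], [641.0, 260.0, 131.0], [664.0, 305.0, 149.0]]Traceback (most recent call last):
  File "<stdin>", line 9, in <module>
    return _quantile_unchecked(
        a, q, axis, out, overwrite_input, method, keepdims, weights)
    return _ureduce(a,
                    func=_quantile_ureduce_func,
    ...<5 lines>...
                    overwrite_input=overwrite_input,
                    method=method)
    r = func(a, **kwargs)
    result = _quantile(arr,
                       quantiles=q,
    ...<2 lines>...
                       out=out,
                       weights=wgt)
    slices_having_nans = np.isnan(arr[-1, ...])
                                  ~~~^^^^^^^^^
IndexError: index -1 is out of bounds for axis 0 with size 0
```

```bash
python3 -m inch '[[[1,0.5,6,0.5,0,0,0],[1,1,12,1,0,0,0],[1,1.5,18,1.5,0,0,0],[1,2,24,2,0,0,0],[1,2,30,2.5,0,0,0]]]'; python3 -m inch '[[[1,0.5,5,0.5,0,0,0],[1,0.5,8,1,0,0,0],[1,0.5,8,1,0,0,0],[1,0.5,8,1,0,0,0]]]'; python3 - <<'E'
from h import *
C=cam('wrist'); cv2.imwrite('pics/w16.png',C['im']); P=cloud(C); d=C['d']; x,y,z=P.transpose(2,0,1)
t=(d>0)&(z>57.5)&(z<66)&(abs(x-468)<30)&(y>-110)&(y<0); q=P[t][:,:2].astype(np.float32); print(t.sum(),cv2.minAreaRect(q),np.percentile(q,[1,99],axis=0).round(1))
for a in (400,420,520,540):
    m=(d>0)&(abs(z-55)<6)&(abs(x-a)<6)&(y<-40); print('hob',a,y[m].max().round(1),end=' ')
hsv=cv2.cvtColor(C['im'],cv2.COLOR_BGR2HSV); o=(hsv[...,0]<18)&(hsv[...,1]>150)&(hsv[...,2]>100)&(d>0)&(abs(x-468)<25)&(abs(y+43)<30)&(z>55)&(z<90); print('lock',P[o].mean(0).round(1) if o.any() else '')
s=ctrl.get_state(); print(s['ee_pos'].round(1),s['force'].round(1),s['clock'])
E
```

```text
clock: 46.42
ee_pos: [452.5, -7.4, 272.3]
eef_rot: [-179.9, 0.0, -0.4]
force: [0.5, -0.4, 0.5]
width: 0.004
clock: 46.92
ee_pos: [456.5, -87.3, 262.3]
eef_rot: [-179.9, 0.0, -0.5]
force: [0.7, -0.1, -0.4]
width: 0.007
1811 ((468.9510498046875, -54.34830093383789), (66.68775939941406, 34.63364028930664), 89.34183502197266) [[452.5 -87.3]
 [485.9 -22.1]]
hob 400 -90.2 hob 420 -90.2 hob 520 -89.7 hob 540 -89.7 lock [464.  -42.2  66.1]
[456.7 -86.9 262.4] [-0.8  0.3 -0.3] 46.975
```

```bash
python3 -c "
from cell import ctrl
print(ctrl.hand_in())"
```

```text
the job is handed in; nothing more can be done
None
```

The job is done and handed in at about 47 s. All four mugs hang on the rack, one per hook: blue on a, green on b, white on c and rust on d. The tape is hooked over the left end of the worktop, drawn to the hob and locked.

**Last checks**
- **Tape hook:** the inner face of the steel end is about 1 mm from the worktop's end, within the -3 to +6 mm allowed.
- **Tape case:** the back was felt against the hob at about 22 N before release. Afterwards the top of the case measured about 2 mm from the hob's edge, at about 0.7° from square.
- **Thumb lock:** its top is at 66–67 mm, so it is fully down. It bottomed out under about 15 N.
- **Mugs:** I judged these from the pictures. The rods pass through the handles of all four, and blue hangs slightly askew and close to green.
- **Egg cup and jar:** they look undisturbed in the pictures, but I did not measure them again.

**Disagreements**
- **Worktop end:** the cameras and views put it between 378.5 and 381.5 mm. I used the nearest wrist view, which showed the hook and the end together.
- **Final side picture:** the arm hid the tape case there, so I rechecked the case with the wrist camera instead.

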